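# Load the analyser's module rail and sample bay

## Task

Get the analyser ready for the next run: clip every loose module onto the sloping rail (hook its lip over the rail's upper edge, then tilt it down until its foot clip snaps under the lower edge) and slide the tray with its sample bottles standing in it fully home into the bay. Only when all of that is in place, press the interlock switch's roller lever down gently, just until it clicks and without overtravel, and let it spring back. Leave the other things on the bench alone.

Things in the scene. Friction and masses are not known exactly. Their poses are not given: they have to be found in the camera images.
- console: fixed sloping stand, white and grey, 136 x 330 mm, about 100 mm high, carrying the rail. Origin on the bench under its middle; x points uphill, y along the rail.
- rail: steel mounting rail, 300 mm long (y), 81 wide (x), flange 8 mm thick, fixed on the console, sloping up away from the robot by 18 deg. Origin: centre of its top face; x up the slope, y along it, z square out of its face. A module sits anywhere along it, hook at the upper edge, x axes alike; seated and snapped, the module's origin is at rail x about -1 (-3 to 1), z -20 mm.
- rail_upper (a point): middle of the rail's upper edge, on its top face (rail x +40.5 mm; the lower edge is at -40.5). Under the flange a web 26 mm wide stands 22 mm above the console's plate, so both edges are free underneath.
- module1: clip-on module, white, 0.3 kg; mm in its frame: origin at the centre of its underside, x along its length to the hook end, z up. Deck 100 long, 52 wide, z 20 to 44. Grey grip rib on it, 24 wide (y), x -30 to 16, z 44 to 78: grasp from above across y. Glass window with black rim on the deck at the hook end (x 32, up to z 59). Lies level on its feet at the start. May be absent.
- module1_hook (a point): top inner corner of the throat of the hook, at (42, 0, 20) mm (alike on all modules). The hook wall, x 42 to 50, goes down to z 0 and carries a lip pointing back to x 34, its top from z 5.5 at the tip to z 9 at the wall. The rail's upper edge fits the throat with the module's foot end raised up to about 30 deg (at 18 deg the module is level); seated, it is at the rail's upper edge.
- module1_toe (a point): tip of the toe of the black sprung foot clip, at (-35, 0, 10) mm when relaxed, up to 8 mm further to -x when pushed back. The clip, 30 mm wide, hangs at x -50 to -43; toe flat on top, ramped below. Snapping it over the lower edge takes about 9 N on the deck above the foot, or 6 to 15 N at the rib; just laying the module down does not snap it. Snapped: rail x -36, z -10 mm.
- module2: another module exactly like module1 (same hook, clip, rib and frame); may be absent.
- module2_toe (a point): same as on module1, on module2.
- module3: another module exactly like module1 (same hook, clip, rib and frame); may be absent.
- module3_toe (a point): same as on module1, on module3.
- module4: another module exactly like module1 (same hook, clip, rib and frame); may be absent.
- module4_toe (a point): same as on module1, on module4.
- bay: fixed low sample bay, white, clear roof, 161 mm wide, 82 high; opening on its -x side 117 wide, 76 high, no floor: the tray slides in along the bench. Two aluminium guides, 30 mm high, flare out before the opening (x -91 to -63 mm). Origin on the bench; x points into the bay; front edge at x -64 mm, back stop at x +66 mm.
- tray: steel tray 130 long (x), 110 wide, 31 mm high, nine pockets, on slippery nylon glides, 0.55 kg loaded. Origin: centre of the underside; x to the end that enters the bay first. Black upright handle fin at the other end: 12 mm thick (y), x -120 to -64, z 9 to 75 mm; pinch it from above at x -100 and slide the tray. Fully home its origin is at x about +1 mm, y 0 in the bay's frame.
- sample1: capped sample bottle, 28 mm across, 62 mm tall, standing loose in a pocket of the tray; origin at the centre of its underside.
- sample2: capped sample bottle, 28 mm across, 62 mm tall, standing loose in a pocket of the tray; origin at the centre of its underside.
- sample3: capped sample bottle, 28 mm across, 62 mm tall, standing loose in a pocket of the tray; origin at the centre of its underside.
- switchbox: fixed interlock switch: aluminium block 55 x 50 mm with black top, 82 mm high; origin on the bench, x points away from the roller; the lever's hinge is at (10, 0, 95) mm, the roller's axis at (-50, 0, 107) mm.
- lever (a joint): angle of the switch's roller lever in rad: 0 at rest, growing as the roller is pressed down; sprung back to 0. It clicks at 0.15 (the roller 9 mm down); from 0.30 (18 mm down) it is overtravelled and damaged. Pressing takes about 2 N at rest, 3.3 N at the click, 4.8 N at 0.30.
- roller_top (a point): top of the white roller (18 mm across, 22 mm wide) on the end of the 60 mm steel lever, at the -x side of the switch; at rest 116 mm above the bench.
- wash_bottle: white plastic wash bottle, 68 mm across, 170 mm tall; bystander, leave it alone.
- jar: amber glass jar, 56 mm across, 75 mm tall; bystander, leave it alone.
- beaker: small glass beaker, 64 mm across, 85 mm tall; bystander, leave it alone.
Not all that is in view belongs to the job. What is shaped like the tray but red is not meant.

How it is judged:
By the outcome, as a careful person would: the job done as asked, in the order asked, and still so for the second after the job is handed in, with the robot touching nothing.
Of module1, module2, module3, module4 only 3 to 4 are there at a start; the rules pass over those that are not, and their reading is None.
At some moment in a run one of module1, module2, module3, module4 may be knocked a few centimetres aside while the robot is not near it.
It also fails if it takes over 210 s, if anything falls off the work surface, if the arm or the gripper's body presses on something with over 40 N, if the wrist force passes 120 N, or if a joint passes its speed limit or range.

## Robot

A 7-joint arm with a two-finger parallel gripper is mounted at the origin on the work surface. World frame = base frame: x ahead of the robot, y to its left, z up, the work surface at z = 0. Lengths are in m, angles in rad, forces in N, time in s.
With the tool pointing down it reaches from about 0.4 to 0.9 m from the base axis. Payload 5.5 kg.
Tool frame: the origin (TCP) lies on the centre line of the jaws, within the pads' length; the fingertips stand 19 mm ahead of it and the grasp point (between the pads) is the TCP; z points along the fingers, y is the line along which they close (so a half turn about z gives the same grasp; the last joint's range is limited). The gripper opens to 85 mm and grips with 20 to 120 N. Pads are 22 mm wide; open, the fingers measure 114 mm over their backs; the gripper's body (76 mm by 85 mm) begins 54 mm behind the grasp point. The pads swing forward as they close: fully open they stand 13 mm farther back than shut.
Start: joints at [-1.018, 0.501, -0.427, 1.55, 0.221, 1.138, -0.21], TCP at [0.186, 0.623, 0.225] pointing down, gripper open.
Joint ranges: [-2.88, 2.88], [-0.31, 2.03], [-1.54, 1.56], [0.2, 2.42], [-1.41, 4.55], [0.19, 2.02], [-2.57, 2.57]. Speed limits (rad/s): [2.57, 2.57, 3.14, 3.14, 3.14, 3.14, 3.14].

## Interface

Orientations are given as a 3x3 rotation matrix whose columns are the frame's x, y, z axes.
In Python, from rig import readout, viewer, env gives the robot as it stands.
- The arm moves only by the shell command python3 -m inch 'ROWS'. ROWS is text: rows parted by semicolons, each of 7 numbers parted by spaces: the shift along the tool's x, y, z in m, then the turn, a rotation vector about the tool's x, y, z in rad, then the opening, from -1 (shut) to 1 (fully open). In form: tx ty tz rx ry rz jaw; .... A call has exactly 8 rows; each row is the pose to reach, as a shift and turn from the pose commanded when the call began, along the tool's axes at that moment; what a row does not reach only later rows make up. A row lasts 1/12 s, in which the tool goes at most 41.7 mm and 7.16 degrees, less where a joint would pass 70% of its speed; a pose out of reach is approached as far as the arm can. A call with a gripper value outside its range is refused whole. The fingers move at their own pace and stop on an object; the grip force is fixed at half the most. Time passes only in rows, so rows that repeat a pose let the fingers close, or fill a call up. It gives the time, the measured TCP pose, the force, the opening and the grip force at its end, in the units of the state.
- readout.read_state(): the state, without advancing time (a new reading comes with each control period).
- viewer.get_image(name): name is "side" or "top"; returns the picture (420x560x3 uint8, red, green, blue); there is no depth.
- viewer.calibration(name): a dict with "K" (3x3 intrinsics, pixels), "k1" (the pictures are not rectified: a ray, as slopes to the right and down, at radius r is drawn at 1 + k1 r^2 times it, then the intrinsics apply), "eye" and "attitude" of the camera in the world. Camera axes: x right, y down, z forward; pixel columns grow to the right and rows downward; lengths in m; the calibration is good to about 2 mm. A picture is of the moment at which its call begins. calibration takes no time and is no camera call.
- env.job_done(): hands the job in; it is judged then, once.
The state is a dict: "clock": time; "qpos": joint angles; "qd": joint speeds; "tau": joint torques, N m; "tcp_pos": TCP position; "tcp_rot": TCP orientation; "contact_force": force on the tool from outside, world axes, zero at the start; "moment": the same for the moment, N m; "finger_gap": finger opening in m; "finger_force": force on a finger pad.
Only numpy, scipy, OpenCV 4.12 (cv2) and the standard library are available. Lean on these libraries where they do the work, as an engineer would, in place of code of your own. Each camera call takes 0.05 s, during which the arm holds its last target. There are 200 camera calls.

## Working session

There is one attempt and no reset: what is moved stays moved. The work goes in short steps, Python scripts to look and compute and a shell command to move; the robot and the scene stay as the last step left them, time stands still between calls to the robot, and variables do not carry over. Pictures are saved under pics/ and viewed, at most 14 in all, crops included, and the job is handed in when it is done.

```bash
ls; mkdir -p pics; cat > h.py <<'E'
import numpy as np, cv2
from rig import readout, viewer, env
def grab(n,f):
    im=viewer.get_image(n); cv2.imwrite('pics/'+f,im[:,:,::-1]); return im
def ray(n,u,v):
    c=viewer.calibration(n);K=np.array(c['K']);d=np.array([(u-K[0,2])/K[0,0],(v-K[1,2])/K[1,1]])
    s=d.copy()
    for _ in range(20): s=d/(1+c['k1']*(s@s))
    return np.array(c['eye']),np.array(c['attitude'])@np.array([s[0],s[1],1])
def onz(n,u,v,z):
    e,d=ray(n,u,v); return e+d*(z-e[2])/d[2]
def proj(n,p):
    c=viewer.calibration(n);K=np.array(c['K']);q=np.array(c['attitude']).T@(np.array(p)-np.array(c['eye']))
    s=q[:2]/q[2]; s=s*(1+c['k1']*(s@s)); return K[0,0]*s[0]+K[0,2],K[1,1]*s[1]+K[1,2]
def tri(u1,v1,u2,v2,a='top',b='side'):
    e,d=ray(a,u1,v1);f,g=ray(b,u2,v2)
    x=np.linalg.lstsq(np.c_[d,-g],f-e,rcond=None)[0]
    p,q=e+d*x[0],f+g*x[1]; return (p+q)/2,np.linalg.norm(p-q)
E
python3 - <<'E'
from h import *
np.set_printoptions(precision=4,suppress=True)
for n in ('top','side'):
    grab(n,n+'0.png'); print(viewer.calibration(n))
s=readout.read_state(); print(s['tcp_pos'],s['tcp_rot'],s['clock'])
E
```

```text
pics
{'K': array([[388.4002,   0.    , 283.0529],
       [  0.    , 388.4002, 208.4997],
       [  0.    ,   0.    ,   1.    ]]), 'k1': -0.09518996682234858, 'eye': array([0.3379, 0.0175, 1.4522]), 'attitude': array([[ 0.0133, -0.9954,  0.0944],
       [-0.9999, -0.0138, -0.0043],
       [ 0.0056, -0.0943, -0.9955]])}
{'K': array([[510.7947,   0.    , 281.1493],
       [  0.    , 510.7947, 211.5422],
       [  0.    ,   0.    ,   1.    ]]), 'k1': -0.1562005800155025, 'eye': array([-0.1345, -0.6914,  1.0558]), 'attitude': array([[ 0.7496, -0.4754,  0.4606],
       [-0.6617, -0.5196,  0.5406],
       [-0.0177, -0.71  , -0.704 ]])}
[0.1856 0.6223 0.2241] [[-0.9583  0.2858 -0.0006]
 [ 0.2858  0.9583 -0.0017]
 [ 0.0001 -0.0018 -1.    ]] 0.1
```

View pics/top0.png

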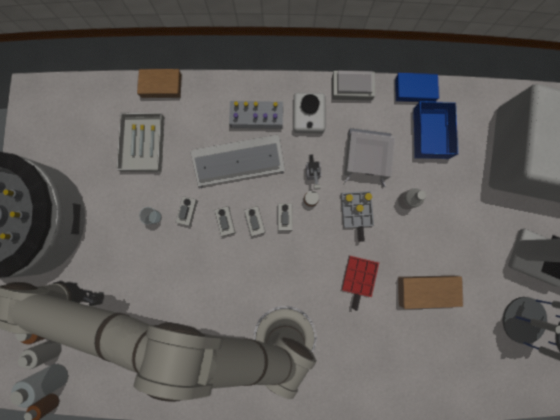

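View pics/side0.png

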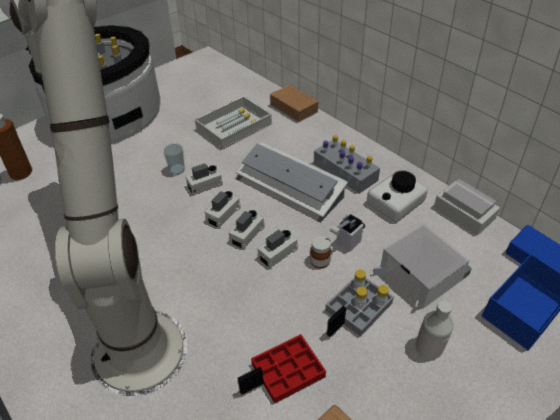

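The top view shows four white modules with grey ribs, at (186,211), (224,221), (254,221) and (285,217). The console is at (237,162), the switch at (314,170) with the jar close by at (312,198), the bay at (369,155) and the grey tray at (357,210). The red tray at (360,277) is the decoy. Next I'll confirm all this in enlarged crops.

```bash
python3 - <<'E'
from h import *
t=cv2.imread('pics/top0.png');s=cv2.imread('pics/side0.png')
cv2.imwrite('pics/tc.png',cv2.resize(t[125:250,170:310],None,fx=5.6,fy=4.8*5.6/5.6,interpolation=cv2.INTER_CUBIC)) if 0 else None
cv2.imwrite('pics/tc.png',cv2.resize(t[125:245,170:330],None,fx=5,fy=5,interpolation=cv2.INTER_CUBIC))
cv2.imwrite('pics/td.png',cv2.resize(t[120:245,290:410],None,fx=4.8,fy=4.8,interpolation=cv2.INTER_CUBIC))
cv2.imwrite('pics/sc.png',cv2.resize(s[130:280,170:370],None,fx=4,fy=4,interpolation=cv2.INTER_CUBIC))
E
```

```text
(no output)
```

View pics/tc.png

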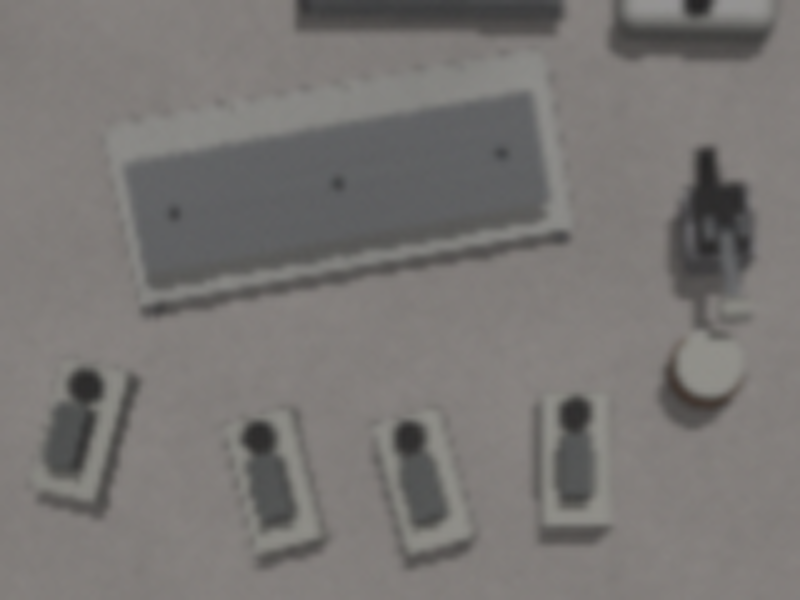

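View pics/sc.png

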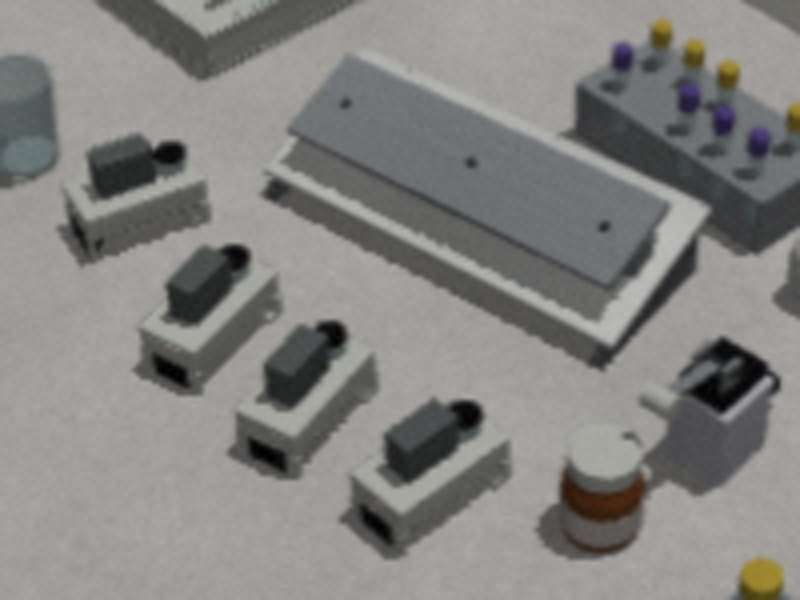

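View pics/td.png

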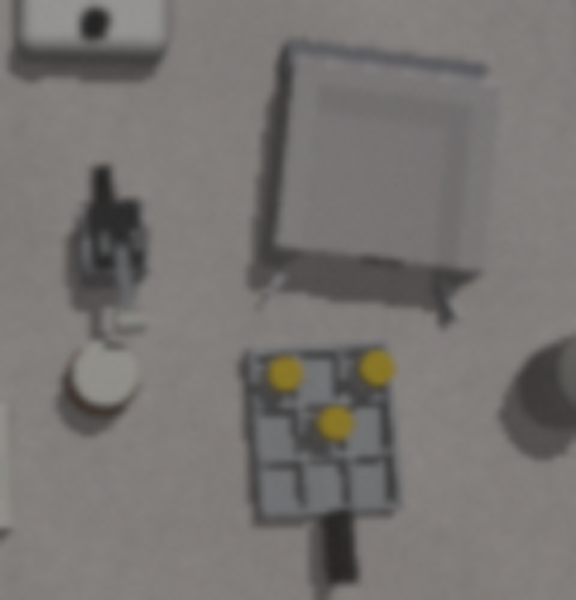

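The crops confirm four module candidates, all alike with rib and window: crop points (70,440), (262,480), (410,480) and (575,460). All four are loose. The grey tray with three yellow-capped bottles is the one meant. The rail holes are at top (204.8,167.6), (237.4,161.6) and (270.4,155.6). The roller is at about (315.5,187), just beyond the jar lid at (311.7,198).

```bash
cat > m.py <<'E'
from h import *
np.set_printoptions(precision=4,suppress=True)
def blob(im,u,v,r=3):
    g=cv2.cvtColor(im,cv2.COLOR_RGB2GRAY).astype(float); w=g[v-r:v+r+1,u-r:u+r+1]; w=np.clip(np.median(w)-6-w,0,None)
    y,x=np.mgrid[v-r:v+r+1,u-r:u+r+1]; return (w*x).sum()/w.sum(),(w*y).sum()/w.sum()
def modules(im):
    g=cv2.cvtColor(im,cv2.COLOR_RGB2GRAY)
    roi=np.zeros_like(g); roi[190:260,160:305]=1
    dark=((g<85)&(roi>0)).astype(np.uint8)
    out=[]
    white=((g>142)&(roi>0)).astype(np.uint8)
    white=cv2.morphologyEx(white|dark,cv2.MORPH_OPEN,np.ones((3,3)))
    n,l,st,c=cv2.connectedComponentsWithStats(white)
    for i in range(1,n):
        if not 150<st[i,4]<900: continue
        cnt=cv2.findContours((l==i).astype(np.uint8),cv2.RETR_EXTERNAL,cv2.CHAIN_APPROX_NONE)[0][0]
        P=np.array([onz('top',u,v,.044)[:2] for u,v in cnt[:,0]],np.float32)
        rc=cv2.minAreaRect((P*1000).astype(np.float32))
        bp=cv2.boxPoints(rc);e=bp[1]-bp[0];f=bp[2]-bp[1]; a=e if np.hypot(*e)>np.hypot(*f) else f
        # rib: mid dark, window: darkest
        m=(l==i)&(g<85); v,u=np.nonzero(m); k=g[m]<50
        W=onz('top',u[k].mean(),v[k].mean(),.059)[:2] if k.any() else np.zeros(2)
        R=onz('top',u[~k].mean(),v[~k].mean(),.07)[:2]
        if a@(W-R)<0:a=-a
        out.append((rc[0],rc[1],np.degrees(np.arctan2(a[1],a[0])),R,W,st[i,4]))
    return out
E
python3 - <<'E'
from m import *
t=cv2.imread('pics/top0.png')[:,:,::-1];s=cv2.imread('pics/side0.png')[:,:,::-1]
g=cv2.cvtColor(t,cv2.COLOR_RGB2GRAY); print(g[225:228,270],g[200:240:3,285],g[140:190:4,230])
for m in modules(t): print(*m)
H=[]
for a,b in (((205,168),(256,156)),((237,162),(288,170)),((270,156),(321,187))):
    A=blob(t,*a);B=blob(s,*b); p,e=tri(*A,*B); H.append(p); print('hole',A,B,p,e)
d=H[0]-H[2];print('rail yaw (y axis dir -90)',np.degrees(np.arctan2(d[1],d[0]))-90,np.linalg.norm(d))
# roller: top view, side view
for z in (.116,):print('roller top',onz('top',315.6,187,z),'side',onz('side',170+655/4,130+405/4,.107))
def td(u,v,z):return onz('top',u/4.8+290,v/4.8+120,z)
for q in ((272,248),(478,272),(495,75),(290,48)):print('bay',td(*q,.082))
for q in ((248,352),(384,346),(398,508),(258,522)):print('tray',td(*q,.031))
print('fin',td(335,520,.075),td(343,580,.075),'jar',td(104,372,.075))
print(readout.read_state()['clock'])
E
```

```text
[127 127 126] [131 118  48  49  83  86  86  85  69 132  98  95 126 126] [126 134 136  99  97  97  95  96  96  89  98 130 128]
hole (np.float64(204.42105263157896), np.float64(167.21052631578948)) (np.float64(255.96296296296296), np.float64(155.44444444444446)) [0.6137 0.2982 0.0743] 0.002001145055264705
hole (np.float64(237.15384615384616), np.float64(161.28205128205127)) (np.float64(287.3231939163498), np.float64(170.20912547528516)) [0.6369 0.1799 0.0748] 0.001399736969626757
hole (np.float64(269.85483870967744), np.float64(155.24193548387098)) (np.float64(320.609375), np.float64(186.184375)) [0.6604 0.0625 0.0747] 0.002215592333390512
rail yaw (y axis dir -90) 11.205520889834148 0.2403316944600365
roller top [ 0.5413 -0.1005  0.116 ] side [ 0.5377 -0.1062  0.107 ]
bay [ 0.6039 -0.2152  0.082 ]
bay [ 0.5885 -0.371   0.082 ]
bay [ 0.741  -0.3872  0.082 ]
bay [ 0.7584 -0.23    0.082 ]
tray [ 0.5321 -0.2048  0.031 ]
tray [ 0.5384 -0.3107  0.031 ]
tray [ 0.4131 -0.3206  0.031 ]
tray [ 0.4011 -0.2124  0.031 ]
fin [ 0.4013 -0.2628  0.075 ] [ 0.357  -0.2687  0.075 ] jar [ 0.5094 -0.0903  0.075 ]
0.1
```

```bash
cat > m2.py <<'E'
from m import *
def mods(im=None,roi=(190,260,160,305)):
    if im is None: im=viewer.get_image('top')
    g=cv2.cvtColor(im,cv2.COLOR_RGB2GRAY); m=np.zeros(g.shape,np.uint8); a,b,c,d=roi
    m[a:b,c:d]=g[a:b,c:d]<91
    n,l,st,_=cv2.connectedComponentsWithStats(m,connectivity=4); out=[]
    for i in range(1,n):
        if st[i,4]<50: continue
        k=l==i; v,u=np.nonzero(k&(g<60)); v2,u2=np.nonzero(k&(g>=65))
        if len(u)<4: continue
        W=onz('top',u.mean(),v.mean(),.059)[:2]; R=onz('top',u2.mean(),v2.mean(),.070)[:2]
        d=W-R; out.append((R,W,np.degrees(np.arctan2(d[1],d[0])),np.hypot(*d),len(u),len(u2)))
    return out
def grasp(R,yaw):
    """tool target for a rib centre R, module yaw (deg); report shift in tool axes, z-turn (deg), now"""
    s=readout.read_state();T=s['tcp_rot'];return s['tcp_pos'],T
E
python3 - <<'E'
from m2 import *
t=cv2.imread('pics/top0.png')[:,:,::-1]
for o in mods(t): print(*o)
E
```

```text
[0.4564 0.3675] [0.4787 0.3607] -17.163545851074925 0.023323158519807145 30 108
[0.4397 0.0061] [0.4733 0.0062] 0.04675654534670697 0.033571759238018806 19 93
[0.421  0.2231] [0.4539 0.2339] 18.11380309918556 0.03459251166337811 20 104
[0.4237 0.1157] [0.455  0.1248] 16.203168804676515 0.03260785850064357 18 99
```

```bash
cat >> m2.py <<'E'
from scipy.spatial.transform import Rotation as Ro
def toolR(yaw,pitch=0):
    """tool x = -module x ; module yaw deg, pitch = foot-end-down angle deg (18 = along the rail)"""
    y,p=np.radians([yaw,pitch]); x=np.array([np.cos(y)*np.cos(p),np.sin(y)*np.cos(p),np.sin(p)]); yy=np.array([-np.sin(y),np.cos(y),0])
    return np.c_[-x,yy,np.cross(-x,yy)]
def go(p,R):
    s=readout.read_state();T=s['tcp_rot']
    print('shift mm',1000*T.T@(np.array(p)-s['tcp_pos']),'rotvec',Ro.from_matrix(T.T@R).as_rotvec(),'t',s['clock'])
RC=np.array([.637,.180,.0747]);RY=11.2
RX=-toolR(RY,18)[:,0];RYv=toolR(RY,18)[:,1];RZ=-toolR(RY,18)[:,2]
E
python3 - <<'E'
from m2 import *
t=cv2.imread('pics/top0.png')[:,:,::-1]
for n,c,w,yaw in (('A',(83,434),(86,385),-17),('B',(276,484),(260,438),16),('C',(424,485),(410,437),15),('D',(574,460),(575,413),0)):
    C=onz('top',c[0]/5+170,c[1]/5+125,.044)[:2];W=onz('top',w[0]/5+170,w[1]/5+125,.059)[:2]
    d=W-C;a=np.radians(yaw);u=np.array([np.cos(a),np.sin(a)])
    print(n,C,W,np.degrees(np.arctan2(d[1],d[0])),np.hypot(*d),'R',C-.007*u,W-.039*u)
go([.4455,.371,.2],toolR(-17))
E
```

```text
A [0.4545 0.3638] [0.4889 0.3592] -7.553546249180129 0.03473351342439509 R [0.4478 0.3658] [0.4516 0.3706]
B [0.42  0.221] [0.4521 0.2313] 17.75293693320092 0.03376544398402598 R [0.4133 0.2191] [0.4147 0.2206]
C [0.4208 0.1133] [0.4544 0.123 ] 16.19780427074723 0.03496490794770048 R [0.414  0.1115] [0.4167 0.1129]
D [0.4405 0.0046] [0.4734 0.0045] -0.25376597988825617 0.03287508441713269 R [0.4335 0.0046] [0.4344 0.0045]
shift mm [-320.8395 -166.4658   24.3295] rotvec [-0.0018 -0.0001  0.0069] t 0.1
```

```bash
python3 - <<'E'
from m2 import *
go([.449,.3675,.18],toolR(-12))
E
python3 -m inch '-.04 -.02 0 0 0 0 1; -.08 -.04 0 0 0 0 1; -.12 -.06 0 0 0 0 1; -.16 -.08 0 0 0 0 1; -.2 -.1 .01 0 0 0 1; -.24 -.12 .02 0 0 -.03 1; -.28 -.14 .03 0 0 -.05 1; -.32 -.17 .04 0 0 -.08 1'
python3 -m inch '0 0 0 0 0 0 1;0 0 0 0 0 0 1;0 0 0 0 0 0 1;0 0 0 0 0 0 1;0 0 0 0 0 0 1;0 0 0 0 0 0 1;0 0 0 0 0 0 1;0 0 0 0 0 0 1'
python3 - <<'E'
from m2 import *
go([.449,.3675,.18],toolR(-12)); go([.449,.3675,.067],toolR(-12))
grab('top','top1.png');grab('side','side1.png')
t=cv2.imread('pics/top1.png');s=cv2.imread('pics/side1.png')
a=cv2.resize(t[150:250,130:230],None,fx=4,fy=4);b=cv2.resize(s[80:180,160:260],None,fx=4,fy=4)
cv2.imwrite('pics/a1.png',np.hstack([a,b]))
E
```

```text
shift mm [-325.1952 -168.7841   44.3334] rotvec [-0.0018 -0.0001 -0.0804] t 0.1
clock: 0.77
tcp_pos: [0.4243, 0.3923, 0.1913]
tcp_rot: [[-0.978, 0.207, 0.0], [0.207, 0.978, 0.0], [-0.0, 0.0, -1.0]]
contact_force: [0.8, 0.0, 0.1]
finger_gap: 0.0856
finger_force: 0.0
clock: 1.43
tcp_pos: [0.4222, 0.3944, 0.1919]
tcp_rot: [[-0.978, 0.207, 0.0], [0.207, 0.978, 0.0], [0.0, 0.0, -1.0]]
contact_force: [0.7, -0.5, 0.1]
finger_gap: 0.0856
finger_force: 0.0
shift mm [-31.774  -20.8043  11.8957] rotvec [ 0.0002 -0.      0.0011] t 1.4333
shift mm [-31.777  -20.8282 124.8957] rotvec [ 0.0002 -0.      0.0011] t 1.4333
```

View pics/a1.png

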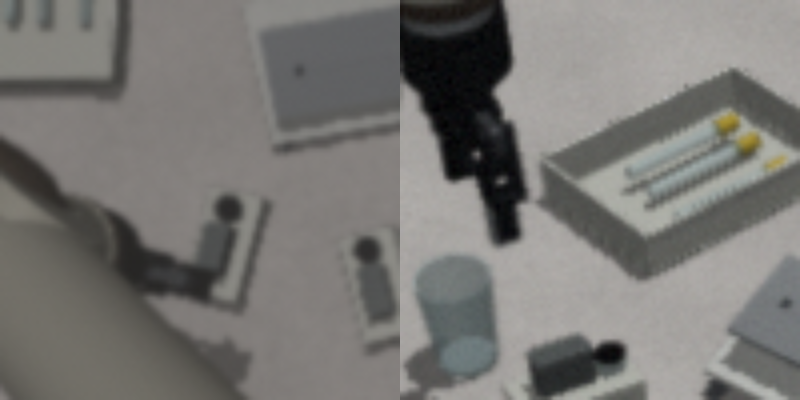

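The crop shows the gripper up and left of module A. The window is at top (187,202), the rib at (183,211), and the module's yaw is about -12°. The beaker is clear of it. Going down to grasp.

```bash

python3 -m inch '-.016 -.010 .01 0 0 0 1;-.032 -.021 .02 0 0 0 1;-.032 -.021 .05 0 0 0 1;-.032 -.021 .08 0 0 0 1;-.032 -.021 .1 0 0 0 1;-.032 -.021 .115 0 0 0 1;-.032 -.021 .125 0 0 0 1;-.032 -.021 .125 0 0 0 1'
python3 -m inch '0 0 0 0 0 0 1;0 0 0 0 0 0 -1;0 0 0 0 0 0 -1;0 0 0 0 0 0 -1;0 0 0 0 0 0 -1;0 0 0 0 0 0 -1;0 0 0 0 0 0 -1;0 0 0 0 0 0 -1'
python3 -m inch '0 0 0 0 0 0 -1;0 0 0 0 0 0 -1;0 0 0 0 0 0 -1;0 0 0 0 0 0 -1;0 0 0 0 0 0 -1;0 0 0 0 0 0 -1;0 0 0 0 0 0 -1;0 0 0 0 0 0 -1'
```

```text
clock: 2.2
tcp_pos: [0.4484, 0.3655, 0.0646]
tcp_rot: [[-0.978, 0.208, -0.003], [0.208, 0.978, -0.002], [0.003, -0.003, -1.0]]
contact_force: [0.1, -0.5, -0.6]
finger_gap: 0.0855
finger_force: 0.0
clock: 2.87
tcp_pos: [0.4502, 0.3674, 0.0677]
tcp_rot: [[-0.978, 0.208, 0.001], [0.208, 0.978, 0.001], [-0.001, 0.002, -1.0]]
contact_force: [-0.1, 1.0, 6.0]
finger_gap: 0.0218
finger_force: 58.6
clock: 3.53
tcp_pos: [0.4502, 0.3674, 0.0677]
tcp_rot: [[-0.978, 0.208, 0.001], [0.208, 0.978, 0.001], [-0.001, 0.002, -1.0]]
contact_force: [-0.3, 1.0, 6.4]
finger_gap: 0.0218
finger_force: 58.6
```

```bash
cat >> m2.py <<'E'
def pre(ry,dx,dz,gx=-.007,gz=.0677,pitch=0,yaw=None):
    """TCP pos for level module: throat corner C at rail upper edge + dx (module x) + dz; ry along rail"""
    yaw=RY if yaw is None else yaw
    R=toolR(yaw,pitch);T=RC+.0405*RX+ry*RYv
    mx,mz=-R[:,0],-R[:,2]
    return T+mx*(gx-.042)+mz*(gz-.020)+toolR(yaw)[:,0]*-dx+np.array([0,0,dz]),R
E
python3 - <<'E'
from m2 import *
go(*pre(.108,.016,.05)); go(*pre(.108,.016,.005)); print(pre(.108,.016,.005)[0])
E
```

```text
shift mm [-184.3377  -42.8203 -117.0845] rotvec [ 0.0014  0.0013 -0.4051] t 3.5333
shift mm [-184.2935  -42.8932  -72.0846] rotvec [ 0.0014  0.0013 -0.4051] t 3.5333
[0.6214 0.287  0.1399]
```

```bash

python3 -m inch '0 0 -.02 0 0 0 -1;0 0 -.05 0 0 0 -1;0 0 -.085 0 0 0 -1;0 0 -.117 0 0 0 -1;-.03 -.01 -.117 0 0 -.08 -1;-.06 -.02 -.117 0 0 -.16 -1;-.09 -.025 -.117 0 0 -.24 -1;-.12 -.03 -.117 0 0 -.32 -1'
python3 - <<'E'
from m2 import *
s=readout.read_state();print(s['tcp_pos'],s['contact_force'])
go(*pre(.108,.016,.05))
E
```

```text
clock: 4.2
tcp_pos: [0.5614, 0.3104, 0.1832]
tcp_rot: [[-0.993, -0.114, -0.001], [-0.114, 0.993, -0.002], [0.001, -0.002, -1.0]]
contact_force: [0.1, 0.5, -2.7]
finger_gap: 0.022
finger_force: 59.4
[0.5614 0.3104 0.1832] [ 0.0643  0.5207 -2.6794]
shift mm [-56.9836 -30.0826  -1.6927] rotvec [-0.0015 -0.0013 -0.0814] t 4.2
```

```bash

python3 -m inch '-.02 -.01 0 0 0 -.03 -1;-.04 -.02 0 0 0 -.06 -1;-.057 -.03 0 0 0 -.081 -1;-.057 -.03 0 0 0 -.081 -1;-.057 -.03 .015 0 0 -.081 -1;-.057 -.03 .03 0 0 -.081 -1;-.057 -.03 .03 0 0 -.081 -1;-.057 -.03 .03 0 0 -.081 -1'
python3 - <<'E'
from m2 import *
go(*pre(.108,.016,.0))
grab('top','top2.png');grab('side','side2.png')
t=cv2.imread('pics/top2.png');s=cv2.imread('pics/side2.png')
a=cv2.resize(t[120:220,170:290],None,fx=3.3,fy=3.3);b=cv2.resize(s[100:200,200:320],None,fx=3.3,fy=3.3)
cv2.imwrite('pics/a2.png',np.hstack([a,b]))
E
```

```text
clock: 4.87
tcp_pos: [0.619, 0.288, 0.1519]
tcp_rot: [[-0.982, -0.19, -0.004], [-0.19, 0.982, -0.002], [0.004, -0.001, -1.0]]
contact_force: [-0.2, -0.7, -2.8]
finger_gap: 0.0216
finger_force: 59.4
shift mm [-2.3262 -1.4253 16.9888] rotvec [-0.0011 -0.0044 -0.0039] t 4.8667
```

View pics/a2.png

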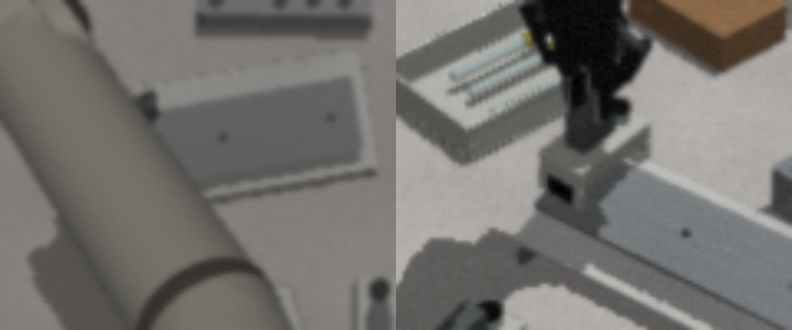

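The side crop shows the module level over the rail's left end, with the hook past the upper edge. I'll lower it until it touches.

```bash

python3 -m inch '-.001 0 .003 0 0 0 -1;-.002 0 .006 0 0 0 -1;-.002 0 .009 0 0 0 -1;-.002 0 .011 0 0 0 -1;-.002 0 .013 0 0 0 -1;-.002 0 .014 0 0 0 -1;-.002 0 .014 0 0 0 -1;-.002 0 .014 0 0 0 -1'
python3 -m inch '0 0 .0005 0 0 0 -1;0 0 .001 0 0 0 -1;0 0 .001 0 0 0 -1;0 0 .0015 0 0 0 -1;0 0 .002 0 0 0 -1;0 0 .002 0 0 0 -1;0 0 .002 0 0 0 -1;0 0 .002 0 0 0 -1'
```

```text
clock: 5.63
tcp_pos: [0.6227, 0.2891, 0.1397]
tcp_rot: [[-0.982, -0.19, -0.0], [-0.19, 0.982, -0.0], [0.0, 0.0, -1.0]]
contact_force: [0.3, 0.1, -2.8]
finger_gap: 0.0216
finger_force: 59.4
clock: 6.3
tcp_pos: [0.6227, 0.2891, 0.1378]
tcp_rot: [[-0.982, -0.19, -0.0], [-0.19, 0.982, 0.0], [0.0, 0.0, -1.0]]
contact_force: [0.5, -0.1, -2.5]
finger_gap: 0.0221
finger_force: 59.4
```

```bash

python3 -m inch '0 0 .0005 0 0 0 -1;0 0 .001 0 0 0 -1;0 0 .001 0 0 0 -1;0 0 .0015 0 0 0 -1;0 0 .002 0 0 0 -1;0 0 .002 0 0 0 -1;0 0 .002 0 0 0 -1;0 0 .002 0 0 0 -1'
python3 -m inch '0 0 .0005 0 0 0 -1;0 0 .001 0 0 0 -1;0 0 .001 0 0 0 -1;0 0 .001 0 0 0 -1;0 0 .001 0 0 0 -1;0 0 .001 0 0 0 -1;0 0 .001 0 0 0 -1;0 0 .001 0 0 0 -1'
```

```text
clock: 6.97
tcp_pos: [0.6227, 0.289, 0.1358]
tcp_rot: [[-0.982, -0.19, -0.0], [-0.19, 0.982, 0.0], [0.0, 0.0, -1.0]]
contact_force: [-0.1, 0.5, -2.3]
finger_gap: 0.0213
finger_force: 59.4
clock: 7.63
tcp_pos: [0.6227, 0.2892, 0.135]
tcp_rot: [[-0.982, -0.19, 0.0], [-0.19, 0.982, 0.0], [-0.0, 0.0, -1.0]]
contact_force: [-0.7, -0.2, 1.6]
finger_gap: 0.0217
finger_force: 59.8
```

```bash

python3 -m inch '0 0 -.0012 0 0 0 -1;.003 0 -.0012 0 0 0 -1;.006 0 -.0012 0 0 0 -1;.008 0 -.0012 0 0 0 -1;.009 0 -.0012 0 0 0 -1;.01 0 -.0012 0 0 0 -1;.01 0 -.0012 0 0 0 -1;.01 0 -.0012 0 0 0 -1'
python3 -m inch '.0005 0 0 0 0 0 -1;.001 0 0 0 0 0 -1;.001 0 0 0 0 0 -1;.0015 0 0 0 0 0 -1;.002 0 0 0 0 0 -1;.002 0 0 0 0 0 -1;.002 0 0 0 0 0 -1;.002 0 0 0 0 0 -1'
```

```text
clock: 8.3
tcp_pos: [0.6129, 0.2871, 0.136]
tcp_rot: [[-0.982, -0.19, 0.0], [-0.19, 0.982, 0.0], [-0.0, -0.0, -1.0]]
contact_force: [-1.0, -0.1, -2.8]
finger_gap: 0.0217
finger_force: 59.4
clock: 8.97
tcp_pos: [0.611, 0.2868, 0.136]
tcp_rot: [[-0.982, -0.19, 0.0], [-0.19, 0.982, 0.0], [-0.0, 0.0, -1.0]]
contact_force: [-0.1, -0.9, -1.9]
finger_gap: 0.0218
finger_force: 59.4
```

```bash

for i in 1 2; do python3 -m inch '.0005 0 0 0 0 0 -1;.001 0 0 0 0 0 -1;.001 0 0 0 0 0 -1;.0015 0 0 0 0 0 -1;.002 0 0 0 0 0 -1;.002 0 0 0 0 0 -1;.002 0 0 0 0 0 -1;.002 0 0 0 0 0 -1'|egrep 'tcp_pos|contact'; done
```

```text
tcp_pos: [0.609, 0.2864, 0.136]
contact_force: [-0.4, 0.3, -2.5]
tcp_pos: [0.6078, 0.2862, 0.1358]
contact_force: [4.7, 1.1, -7.9]
```

```bash
cat >> m2.py <<'E'
def tilt(ry,gz=.0677,wall=.0025,ps=(6,10,14,18,19)):
    """hooked & level against the wall now: rows for tilting about the edge"""
    s=readout.read_state();mx=-toolR(RY)[:,0]
    off=(s['tcp_pos']-pre(ry,wall,0,gz=gz)[0]); gx=-.007+off@mx
    print('gx',gx,'along',off@toolR(RY)[:,1],'dz',off[2]); along=off@toolR(RY)[:,1]
    T=s['tcp_rot']
    for p in ps:
        f=min(p/18,1); q,R=pre(ry,wall*(1-f)+.0005*f,.0006*(1-f),gx=gx,gz=gz,pitch=p); q=q+along*toolR(RY)[:,1]
        print(p,'shift mm',1000*T.T@(q-s['tcp_pos']),'rv',Ro.from_matrix(T.T@R).as_rotvec())
E
python3 - <<'E'
from m2 import *
tilt(.108)
E
```

```text
gx -0.007079597334377826 along 0.0018123156689800251 dz 0.0009249464618568404
6 shift mm [ 5.392  -0.0259  5.9089] rv [ 0.0001 -0.1033 -0.0044]
10 shift mm [ 8.6623 -0.0417  9.8934] rv [-0.     -0.1731 -0.0044]
14 shift mm [11.6569 -0.0564 14.0656] rv [-0.0002 -0.2429 -0.0044]
18 shift mm [14.3636 -0.0699 18.4059] rv [-0.0003 -0.3128 -0.0044]
19 shift mm [14.8828 -0.0726 19.4816] rv [-0.0004 -0.3302 -0.0044]
```

```bash

python3 -m inch '.0018 0 .002 0 -.034 0 -1;.0036 0 .004 0 -.069 0 -1;.0054 0 .0059 0 -.103 0 -1;.007 0 .0079 0 -.138 0 -1;.0087 0 .0099 0 -.173 0 -1;.0087 0 .0099 0 -.173 0 -1;.0087 0 .0099 0 -.173 0 -1;.0087 0 .0099 0 -.173 0 -1'
python3 - <<'E'
from m2 import *
for p in (14,18):
    R=toolR(RY,p);T=readout.read_state()['tcp_rot'];print(Ro.from_matrix(T.T@R).as_rotvec(),readout.read_state()['moment'])
E
```

```text
clock: 10.97
tcp_pos: [0.5992, 0.2843, 0.1268]
tcp_rot: [[-0.967, -0.19, 0.171], [-0.187, 0.982, 0.033], [-0.174, -0.0, -0.985]]
contact_force: [4.3, 1.6, -3.4]
finger_gap: 0.0215
finger_force: 61.2
[-0.001  -0.0697 -0.0043] [-0.073  -0.6284 -0.0146]
[-0.0012 -0.1395 -0.0042] [-0.073  -0.6284 -0.0146]
```

```bash

python3 -m inch '.0018 0 .0018 0 -.035 0 -1;.0037 0 .0036 0 -.07 0 -1;.0055 0 .0055 0 -.105 0 -1;.0071 0 .0074 0 -.14 0 -1;.0071 0 .0074 0 -.14 0 -1;.0071 0 .0074 0 -.14 0 -1;.0071 0 .0074 0 -.14 0 -1;.0071 0 .0074 0 -.14 0 -1'
python3 - <<'E'
from m2 import *
s=readout.read_state();print(s['moment'],s['tcp_rot'].T@s['contact_force'])
R=toolR(RY,18);T=s['tcp_rot'];print(Ro.from_matrix(T.T@R).as_rotvec())
E
```

```text
clock: 11.63
tcp_pos: [0.5936, 0.283, 0.118]
tcp_rot: [[-0.934, -0.19, 0.303], [-0.181, 0.982, 0.058], [-0.309, -0.0, -0.951]]
contact_force: [6.2, 0.6, -6.2]
finger_gap: 0.0216
finger_force: 60.9
[-0.1178 -0.4883  0.1024] [-3.9761 -0.6209  7.7711]
[-0.0018 -0.0003 -0.0041]
```

```bash
cat >> m2.py <<'E'
def inrail():
    s=readout.read_state();d=s['tcp_pos']-RC;print('TCP in rail mm',1000*np.array([d@RX,d@RYv,d@RZ]),'F tool',s['tcp_rot'].T@s['contact_force'],s['clock'])
E
python3 -c "from m2 import *;inrail()"
python3 -m inch '0 0 .001 0 -.01 0 -1;0 0 .002 0 -.02 0 -1;0 0 .003 0 -.03 0 -1;0 0 .003 0 -.03 0 -1;0 0 .003 0 -.03 0 -1;0 0 .003 0 -.03 0 -1;0 0 .003 0 -.03 0 -1;0 0 .003 0 -.03 0 -1' |egrep 'pos|contact'
python3 -c "from m2 import *;inrail()"
```

```text
TCP in rail mm [ -8.0779 109.4928  48.1609] F tool [-3.9761 -0.6209  7.7711] 11.6333
tcp_pos: [0.5945, 0.2839, 0.1173]
contact_force: [-3.5, -2.6, 12.0]
TCP in rail mm [ -7.292  110.1985  47.208 ] F tool [ -0.4104  -1.9042 -12.634 ] 12.3
```

```bash

python3 -m inch '0 0 -.002 0 .02 0 -1;0 0 -.002 0 .02 0 0;0 0 -.002 0 .02 0 0;0 0 -.002 0 .02 0 0;0 0 -.002 0 .02 0 0;0 0 -.015 0 .02 0 0;0 0 -.035 0 .02 0 0;0 0 -.06 0 .02 0 0'
python3 -m inch '0 0 -.03 0 .06 0 0;0 0 -.05 0 .12 0 0;0 0 -.08 0 .18 0 0;.03 0 -.1 0 .24 0 0;.06 0 -.1 0 .3 0 .5;.1 -.03 -.1 0 .3 0 1;.13 -.06 -.1 0 .3 0 1;.15 -.1 -.1 0 .3 0 1'
python3 - <<'E'
from m2 import *
grab('side','side3.png');im=grab('top','top3.png')
for o in mods(im):print(*o)
s=cv2.imread('pics/side3.png')
cv2.imwrite('pics/a3.png',cv2.resize(s[80:230,180:380],None,fx=4,fy=4,interpolation=cv2.INTER_CUBIC))
go([.4140,.220,.2],toolR(17))
E
```

```text
clock: 12.97
tcp_pos: [0.5724, 0.279, 0.1707]
tcp_rot: [[-0.932, -0.19, 0.309], [-0.181, 0.982, 0.059], [-0.314, -0.001, -0.949]]
contact_force: [0.6, 1.2, 0.6]
finger_gap: 0.0427
finger_force: 0.0
clock: 13.63
tcp_pos: [0.4221, 0.1599, 0.2199]
tcp_rot: [[-0.981, -0.195, 0.021], [-0.195, 0.981, 0.005], [-0.021, 0.0, -1.0]]
contact_force: [0.1, -1.4, -0.6]
finger_gap: 0.0851
finger_force: 0.0
[0.3922 0.1182] [0.4669 0.1376] 14.517401528497203 0.07719602403432131 210 338
[0.4389 0.0064] [0.4737 0.0063] -0.2819630144808852 0.034792984157465706 20 96
shift mm [-4.482  67.7805 18.7105] rotvec [-0.0054  0.0174 -0.1113] t 13.7333
```

View pics/a3.png

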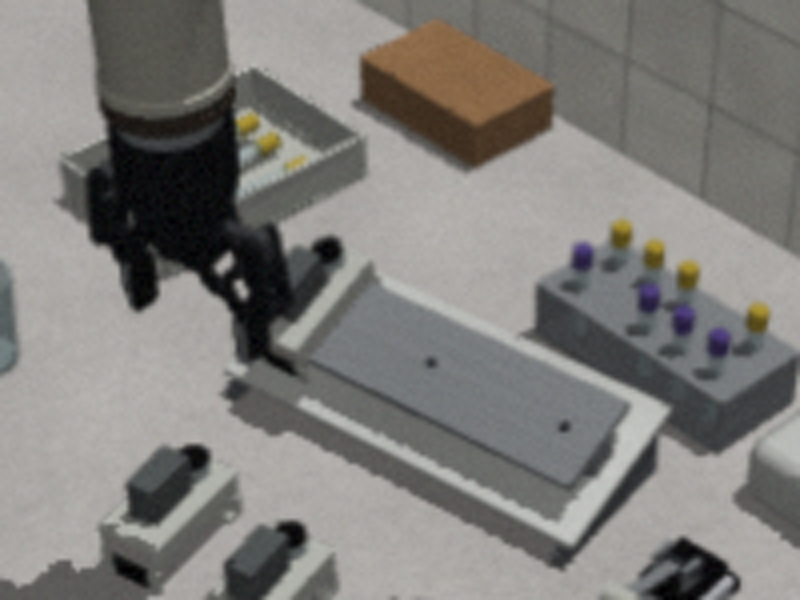

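The side crop shows the first module lying flush on the rail, clipped at the left end. The other modules haven't moved: module B's rib is still at side (220,200). Next is B.

```bash

python3 -m inch '0 .02 .005 0 .017 -.04 1;-.002 .04 .01 0 .017 -.08 1;-.004 .06 .015 0 .017 -.11 1;-.0045 .068 .019 -.005 .017 -.111 1;-.0045 .068 .03 -.005 .017 -.111 1;-.0045 .068 .05 -.005 .017 -.111 1;-.0045 .068 .05 -.005 .017 -.111 1;-.0045 .068 .05 -.005 .017 -.111 1'
python3 -c "
from m2 import *
go([.414,.220,.069],toolR(17))"
```

```text
clock: 14.4
tcp_pos: [0.4173, 0.2255, 0.1694]
tcp_rot: [[-0.955, -0.296, 0.002], [-0.296, 0.955, 0.003], [-0.003, 0.002, -1.0]]
contact_force: [0.1, 0.5, 0.7]
finger_gap: 0.0853
finger_force: 0.0
shift mm [  5.1087  -4.5139 100.3582] rotvec [0.0025 0.0028 0.0041] t 14.4
```

```bash

python3 -m inch '.004 -.0045 .01 0 0 0 1;.004 -.0045 .03 0 0 0 1;.004 -.0045 .06 0 0 0 1;.004 -.0045 .08 0 0 0 1;.004 -.0045 .1 0 0 0 1;.004 -.0045 .1 0 0 0 0;.004 -.0045 .1 0 0 0 -1;.004 -.0045 .1 0 0 0 -1'
python3 -m inch '0 0 0 0 0 0 -1;0 0 0 0 0 0 -1;0 0 0 0 0 0 -1;0 0 0 0 0 0 -1;0 0 0 0 0 0 -1;0 0 0 0 0 0 -1;0 0 0 0 0 0 -1;0 0 0 0 0 0 -1'
python3 -c "
from m2 import *
go(*pre(.036,.016,.017,gz=.069))"
```

```text
clock: 15.07
tcp_pos: [0.4173, 0.2224, 0.0717]
tcp_rot: [[-0.955, -0.297, 0.006], [-0.297, 0.955, 0.006], [-0.008, 0.004, -1.0]]
contact_force: [0.5, 0.2, 0.2]
finger_gap: 0.0515
finger_force: 0.0
clock: 15.73
tcp_pos: [0.416, 0.2272, 0.0736]
tcp_rot: [[-0.954, -0.301, 0.008], [-0.301, 0.954, 0.01], [-0.01, 0.008, -1.0]]
contact_force: [-10.9, 6.2, 23.9]
finger_gap: 0.0001
finger_force: 11.9
shift mm [-206.8047  -75.8184  -78.0529] rotvec [0.0082 0.0099 0.1104] t 15.7333
```

The jaws shut on nothing, so B wasn't where I expected. I'll back off and look again.

```bash

python3 -m inch '0 0 -.02 0 0 0 -1;0 0 -.05 0 0 0 -1;0 0 -.08 0 0 0 -1;0 0 -.11 0 0 0 -1;.02 0 -.12 0 0 0 -1;.05 0 -.12 0 0 0 0;.08 0 -.12 0 0 0 1;.11 0 -.12 0 0 0 1'|tail -6
python3 - <<'E'
from m2 import *
im=grab('top','top4.png');grab('side','side4.png')
for o in mods(im):print(*o)
t=cv2.imread('pics/top4.png');s=cv2.imread('pics/side4.png')
a=cv2.resize(t[170:260,180:300],None,fx=4,fy=4);b=cv2.resize(s[160:250,190:270],None,fx=4,fy=4)
cv2.imwrite('pics/a4.png',np.hstack([a,b]))
E
```

```text
clock: 16.4
tcp_pos: [0.3099, 0.1887, 0.1905]
tcp_rot: [[-0.955, -0.298, 0.007], [-0.298, 0.955, 0.006], [-0.008, 0.003, -1.0]]
contact_force: [-0.6, -0.4, 0.3]
finger_gap: 0.0357
finger_force: 0.0
[0.4401 0.0062] [0.4733 0.0062] -0.0998292064405825 0.033189880404517765 19 98
[0.4195 0.2233] [0.4538 0.2343] 17.77771213365628 0.03595301323879877 21 110
[0.4232 0.1157] [0.455  0.1248] 16.027733297439227 0.03303394148517136 18 100
[0.3416 0.2081] [0.3253 0.2056] -170.99638524253217 0.016504393488525504 233 108
```

View pics/a4.png

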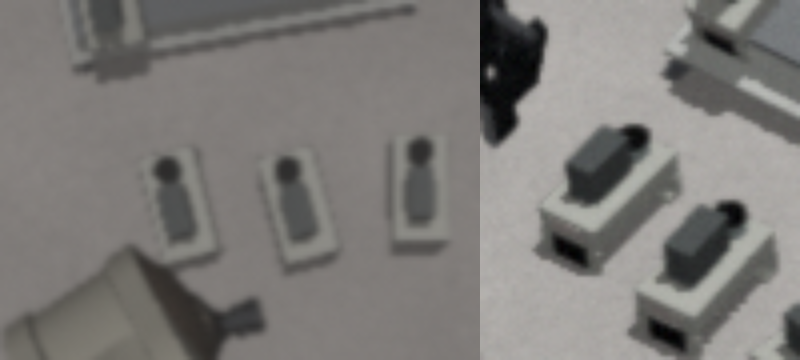

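```bash
python3 - <<'E'
from m2 import *
print('window',tri(221.7,212,228.7,194.2)); 
print('rib top', tri(180+177/4,170+208/4,190+(605-480)/4,160+147/4))
for p in ((.414,.220,.078),(.4538,.2335,.059)): print(proj('top',p),proj('side',p))
s=readout.read_state(); print(s['tcp_pos'],proj('top',s['tcp_pos']),proj('side',s['tcp_pos']),s['finger_gap'])
E
```

```text
window (array([0.4549, 0.2328, 0.0555]), np.float64(0.0006310980337424967))
rib top (array([0.4186, 0.2186, 0.078 ]), np.float64(0.003171423366979445))
(np.float64(224.07323018503644), np.float64(222.9102739702648)) (np.float64(219.08910470516358), np.float64(197.3037730871684))
(np.float64(221.40629594876128), np.float64(212.13270896951488)) (np.float64(228.05077696671674), np.float64(193.3646971325813))
[0.3065 0.1867 0.1895] (np.float64(228.47179296819738), np.float64(254.226171088064)) (np.float64(188.39744840417077), np.float64(191.4880614174776)) 0.05042369867924737
```

B is unmoved: rib top at about (.416,.219), window at (.454,.233). I'll try again more slowly, opening fully, settling and then closing.

```bash

python3 -m inch '-.03 0 0 0 0 0 1;-.06 0 0 0 0 0 1;-.09 0 0 0 0 0 1;-.11 0 0 0 0 0 1;-.11 0 .01 0 0 0 1;-.11 0 .02 0 0 0 1;-.11 0 .03 0 0 0 1;-.11 0 .03 0 0 0 1'|tail -6
python3 -m inch '0 0 0 0 0 0 1;0 0 0 0 0 0 1;0 0 0 0 0 0 1;0 0 0 0 0 0 1;0 0 0 0 0 0 1;0 0 0 0 0 0 1;0 0 0 0 0 0 1;0 0 0 0 0 0 1'|tail -6
python3 - <<'E'
from m2 import *
go([.415,.2195,.070],toolR(17))
E
```

```text
clock: 17.17
tcp_pos: [0.4135, 0.2205, 0.158]
tcp_rot: [[-0.955, -0.298, 0.001], [-0.298, 0.955, 0.003], [-0.002, 0.003, -1.0]]
contact_force: [-0.9, 0.1, -0.3]
finger_gap: 0.0856
finger_force: 0.0
clock: 17.83
tcp_pos: [0.4159, 0.2217, 0.1605]
tcp_rot: [[-0.955, -0.298, 0.005], [-0.298, 0.955, 0.005], [-0.006, 0.003, -1.0]]
contact_force: [0.2, -0.4, 0.1]
finger_gap: 0.0854
finger_force: 0.0
shift mm [ 2.0537 -2.1533 90.4436] rotvec [0.0034 0.0063 0.0056] t 17.8333
```

```bash

python3 -m inch '.002 -.002 .02 .0035 .006 .005 1;.002 -.002 .04 .0035 .006 .005 1;.002 -.002 .06 .0035 .006 .005 1;.002 -.002 .075 .0035 .006 .005 1;.002 -.002 .085 .0035 .006 .005 1;.002 -.002 .09 .0035 .006 .005 1;.002 -.002 .09 .0035 .006 .005 1;.002 -.002 .09 .0035 .006 .005 1'
python3 -m inch '0 0 0 0 0 0 1;0 0 0 0 0 0 1;0 0 0 0 0 0 1;0 0 0 0 0 0 .3;0 0 0 0 0 0 .3;0 0 0 0 0 0 .3;0 0 0 0 0 0 -.1;0 0 0 0 0 0 -.1'
python3 - <<'E'
from m2 import *
s=readout.read_state();print(s['tcp_pos'],proj('top',s['tcp_pos']),proj('side',s['tcp_pos']))
im=grab('side','side5.png');t=grab('top','top5.png')
for o in mods(t):print(*o)
a=cv2.resize(im[150:250,170:290][:,:,::-1],None,fx=5,fy=5)
cv2.imwrite('pics/a5.png',a)
E
```

```text
clock: 18.5
tcp_pos: [0.4152, 0.2199, 0.0707]
tcp_rot: [[-0.956, -0.293, 0.0], [-0.293, 0.956, 0.0], [-0.0, 0.0, -1.0]]
contact_force: [1.1, 0.2, 1.0]
finger_gap: 0.0854
finger_force: 0.0
clock: 19.17
tcp_pos: [0.4149, 0.2197, 0.0704]
tcp_rot: [[-0.956, -0.293, 0.0], [-0.293, 0.956, -0.0], [-0.0, -0.0, -1.0]]
contact_force: [0.8, -0.0, -0.1]
finger_gap: 0.0385
finger_force: 0.0
[0.4149 0.2197 0.0704] (np.float64(224.48848133117357), np.float64(222.77521955658284)) (np.float64(219.70180965164235), np.float64(199.18682550384585))
[0.3789 0.18  ] [0.4691 0.225 ] 26.522849968324994 0.10076717126344946 107 624
[0.4397 0.0059] [0.4737 0.0063] 0.5394881110232432 0.03403073348689903 20 95
[0.4232 0.1157] [0.454  0.1248] 16.486905315425382 0.03206474006855391 20 100
```

View pics/a5.png

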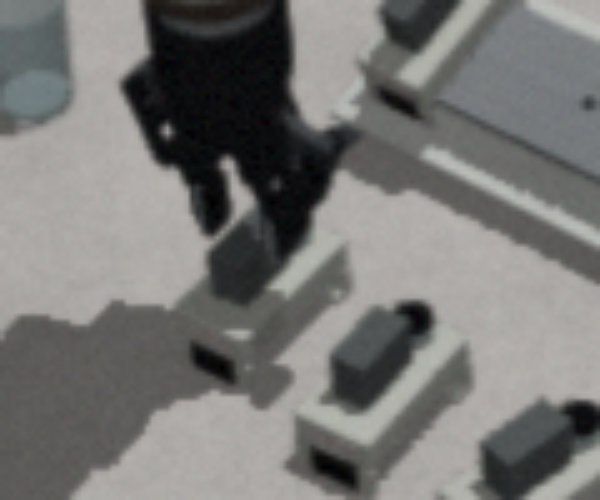

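The crop shows the fingers straddling B's rib at side (219,199). Closing.

```bash

python3 -m inch '0 0 0 0 0 0 -1;0 0 0 0 0 0 -1;0 0 0 0 0 0 -1;0 0 0 0 0 0 -1;0 0 0 0 0 0 -1;0 0 0 0 0 0 -1;0 0 0 0 0 0 -1;0 0 0 0 0 0 -1'
python3 -c "
from m2 import *
go(*pre(.036,.016,.017,gz=.0704,gx=-.005))"
```

```text
clock: 19.93
tcp_pos: [0.415, 0.2201, 0.0706]
tcp_rot: [[-0.956, -0.293, 0.0], [-0.293, 0.956, 0.0], [-0.001, 0.0, -1.0]]
contact_force: [-2.1, 1.6, 5.9]
finger_gap: 0.0205
finger_force: 58.7
shift mm [-211.7328  -68.3467  -83.8928] rotvec [0.0003 0.0005 0.102 ] t 19.9333
```

```bash

python3 -m inch '0 0 0 0 0 0 -1;0 0 0 0 0 0 -1;0 0 0 0 0 0 -1;0 0 0 0 0 0 -1;0 0 -.005 0 0 0 -1;0 0 -.01 0 0 0 -1;0 0 -.01 0 0 0 -1;0 0 -.01 0 0 0 -1'
```

```text
clock: 20.6
tcp_pos: [0.4152, 0.2194, 0.0805]
tcp_rot: [[-0.956, -0.293, 0.001], [-0.293, 0.956, -0.0], [-0.001, -0.0, -1.0]]
contact_force: [-0.2, -0.5, -2.7]
finger_gap: 0.0203
finger_force: 58.7
```

```bash

python3 -m inch '0 0 -.03 0 0 0 -1;0 0 -.06 0 0 0 -1;0 0 -.09 0 0 0 -1;-.03 -.01 -.11 0 0 .02 -1;-.06 -.02 -.11 0 0 .04 -1;-.09 -.03 -.11 0 0 .06 -1;-.125 -.04 -.11 0 0 .08 -1;-.16 -.05 -.11 0 0 .102 -1' |egrep 'pos|gap'
python3 -m inch '-.02 -.008 0 0 0 0 -1;-.035 -.01 0 0 0 0 -1;-.035 -.01 0 0 0 0 -1;-.035 -.01 0 0 0 0 -1;-.035 -.01 0 0 0 0 -1;-.035 -.01 0 0 0 0 -1;-.035 -.01 0 0 0 0 -1;-.035 -.01 0 0 0 0 -1' |egrep 'pos|gap'
python3 -c "
from m2 import *
go(*pre(.036,.016,.004,gz=.0704,gx=-.005))"
```

```text
tcp_pos: [0.5838, 0.2179, 0.1901]
finger_gap: 0.0205
tcp_pos: [0.6182, 0.2159, 0.1907]
finger_gap: 0.0205
shift mm [-18.9763  -2.9098  49.0485] rotvec [-0.0002  0.0002  0.0005] t 21.9333
```

```bash

python3 -m inch '-.01 -.001 0 0 0 0 -1;-.019 -.003 0 0 0 0 -1;-.019 -.003 .01 0 0 0 -1;-.019 -.003 .025 0 0 0 -1;-.019 -.003 .04 0 0 0 -1;-.019 -.003 .049 0 0 0 -1;-.019 -.003 .049 0 0 0 -1;-.019 -.003 .049 0 0 0 -1' |egrep 'pos|cont'
python3 -m inch '0 0 .001 0 0 0 -1;0 0 .002 0 0 0 -1;0 0 .0025 0 0 0 -1;0 0 .003 0 0 0 -1;0 0 .003 0 0 0 -1;0 0 .003 0 0 0 -1;0 0 .003 0 0 0 -1;0 0 .003 0 0 0 -1' |egrep 'pos|cont'
python3 -m inch '0 0 .0005 0 0 0 -1;0 0 .001 0 0 0 -1;0 0 .001 0 0 0 -1;0 0 .001 0 0 0 -1;0 0 .001 0 0 0 -1;0 0 .001 0 0 0 -1;0 0 .001 0 0 0 -1;0 0 .001 0 0 0 -1' |egrep 'pos|cont'
```

```text
tcp_pos: [0.6376, 0.2164, 0.1407]
contact_force: [0.1, -0.6, -2.0]
tcp_pos: [0.6381, 0.2164, 0.1385]
contact_force: [-0.7, 0.3, -1.4]
tcp_pos: [0.638, 0.2168, 0.1377]
contact_force: [-4.3, 0.1, 3.1]
```

```bash

python3 -m inch '0 0 -.0012 0 0 0 -1;.003 0 -.0012 0 0 0 -1;.006 0 -.0012 0 0 0 -1;.008 0 -.0012 0 0 0 -1;.01 0 -.0012 0 0 0 -1;.011 0 -.0012 0 0 0 -1;.012 0 -.0012 0 0 0 -1;.012 0 -.0012 0 0 0 -1' |egrep 'pos|cont'
python3 -m inch '.0005 0 0 0 0 0 -1;.001 0 0 0 0 0 -1;.001 0 0 0 0 0 -1;.0015 0 0 0 0 0 -1;.002 0 0 0 0 0 -1;.002 0 0 0 0 0 -1;.002 0 0 0 0 0 -1;.002 0 0 0 0 0 -1'|egrep 'pos|cont'
python3 -m inch '.0005 0 0 0 0 0 -1;.001 0 0 0 0 0 -1;.001 0 0 0 0 0 -1;.0015 0 0 0 0 0 -1;.0015 0 0 0 0 0 -1;.0015 0 0 0 0 0 -1;.0015 0 0 0 0 0 -1;.0015 0 0 0 0 0 -1'|egrep 'pos|cont'
```

```text
tcp_pos: [0.626, 0.214, 0.1385]
contact_force: [-0.5, -0.4, -2.3]
tcp_pos: [0.6243, 0.2137, 0.1386]
contact_force: [-0.7, 0.3, -1.9]
tcp_pos: [0.6228, 0.2134, 0.1386]
contact_force: [-0.2, -0.0, -2.1]
```

```bash

for i in 1 2; do python3 -m inch '.0005 0 0 0 0 0 -1;.001 0 0 0 0 0 -1;.001 0 0 0 0 0 -1;.0015 0 0 0 0 0 -1;.0015 0 0 0 0 0 -1;.0015 0 0 0 0 0 -1;.0015 0 0 0 0 0 -1;.0015 0 0 0 0 0 -1'|egrep 'pos|cont'; done
python3 -c "
from m2 import *
tilt(.036,gz=.0704)"
```

```text
tcp_pos: [0.6213, 0.2131, 0.1386]
contact_force: [0.1, 0.3, -2.6]
tcp_pos: [0.62, 0.2128, 0.1386]
contact_force: [1.1, -0.3, -2.5]
gx -0.009295382427677771 along -0.0004895736058094709 dz 0.0009783423281957415
6 shift mm [ 5.6561 -0.0008  6.2143] rv [-0.0001 -0.1044 -0.0002]
10 shift mm [ 9.0874 -0.0013 10.3815] rv [-0.0001 -0.1742 -0.0002]
14 shift mm [12.23   -0.0016 14.7472] rv [-0.0001 -0.244  -0.0002]
18 shift mm [15.0707 -0.0019 19.2909] rv [-0.0001 -0.3138 -0.0002]
19 shift mm [15.6213 -0.002  20.4188] rv [-0.0001 -0.3313 -0.0002]
```

```bash

python3 -m inch '.0019 0 .002 0 -.034 0 -1;.0038 0 .0041 0 -.069 0 -1;.0057 0 .0062 0 -.104 0 -1;.0074 0 .0083 0 -.139 0 -1;.0091 0 .0104 0 -.174 0 -1;.0091 0 .0104 0 -.174 0 -1;.0091 0 .0104 0 -.174 0 -1;.0091 0 .0104 0 -.174 0 -1'|egrep 'pos|cont'
python3 - <<'E'
from m2 import *
inrail()
s=readout.read_state();R=s['tcp_rot']
for p in (14,18):
    q,Q=pre(.0355,.0005,0,gx=-.0093,gz=.0704,pitch=p);go(q,Q)
E
```

```text
tcp_pos: [0.6113, 0.2114, 0.1289]
contact_force: [-1.6, -0.6, 3.2]
TCP in rail mm [-1.4687 35.7863 57.4959] F tool [ 1.1144 -0.2667 -3.4127] 27.9333
shift mm [ 4.6328 -0.2866  4.4871] rotvec [-0.     -0.0706 -0.0001] t 27.9333
shift mm [ 7.7541 -0.2867  8.4182] rotvec [-0.     -0.1404 -0.0001] t 27.9333
```

```bash

python3 -m inch '.002 0 .0019 0 -.035 0 -1;.0038 0 .0038 0 -.07 0 -1;.0057 0 .0058 0 -.105 0 -1;.0073 0 .0079 0 -.14 0 -1;.0073 0 .0079 0 -.14 0 -1;.0073 0 .0079 0 -.14 0 -1;.0073 0 .0079 0 -.14 0 -1;.0073 0 .0079 0 -.14 0 -1'|egrep 'pos|cont'
python3 -c "from m2 import *;inrail()"
python3 -m inch '0 0 .001 0 -.01 0 -1;0 0 .002 0 -.02 0 -1;0 0 .003 0 -.03 0 -1;0 0 .003 0 -.03 0 -1;0 0 .003 0 -.03 0 -1;0 0 .003 0 -.03 0 -1;0 0 .003 0 -.03 0 -1;0 0 .003 0 -.03 0 -1' |egrep 'pos|contact'
python3 -c "from m2 import *;inrail()"
```

```text
tcp_pos: [0.6053, 0.2106, 0.1195]
contact_force: [-3.4, 1.4, 6.0]
TCP in rail mm [-10.0651  36.1945  50.3433] F tool [ 1.114   2.0129 -6.6154] 28.6
tcp_pos: [0.6056, 0.2124, 0.1186]
contact_force: [-17.2, -0.1, 24.9]
TCP in rail mm [-9.7324 37.8292 49.3116] F tool [  7.4707   3.3241 -29.1653] 29.2667
```

```bash

python3 -m inch '0 0 -.003 0 .03 0 -1;0 0 -.003 0 .03 0 0;0 0 -.003 0 .03 0 0;0 0 -.003 0 .03 0 0;0 0 -.003 0 .03 0 0;0 0 -.015 0 .03 0 0;0 0 -.035 0 .03 0 0;0 0 -.06 0 .03 0 0'|egrep 'pos|contact'
python3 -m inch '0 0 -.03 0 .06 0 0;0 0 -.05 0 .12 0 0;0 0 -.08 0 .18 0 0;.03 .01 -.09 0 .24 0 0;.06 .02 -.09 0 .3 0 .5;.1 .03 -.09 0 .31 0 1;.14 .04 -.09 0 .31 0 1;.17 .05 -.09 0 .31 0 1'|egrep 'pos|contact'
python3 - <<'E'
from m2 import *
grab('side','side6.png');im=grab('top','top6.png')
for o in mods(im):print(*o)
s=cv2.imread('pics/side6.png')
cv2.imwrite('pics/a6.png',cv2.resize(s[110:220,220:370],None,fx=5,fy=5,interpolation=cv2.INTER_CUBIC))
go([.414,.1125,.19],toolR(16))
E
```

```text
tcp_pos: [0.5848, 0.2057, 0.1719]
contact_force: [0.8, -0.5, -0.7]
tcp_pos: [0.3874, 0.218, 0.2051]
contact_force: [-0.6, -0.1, 0.5]
[0.3641 0.2202] [0.425  0.2406] 18.569803291920504 0.06418348685579421 280 365
[0.4399 0.006 ] [0.4733 0.0062] 0.2763192404272973 0.033305857974462 19 96
[0.4198 0.1403] [0.4544 0.1442] 6.35701891016158 0.034838729500433624 22 100
shift mm [  -8.1505 -109.4701   14.5792] rotvec [-0.0021 -0.0014 -0.0788] t 30.7
```

View pics/a6.png

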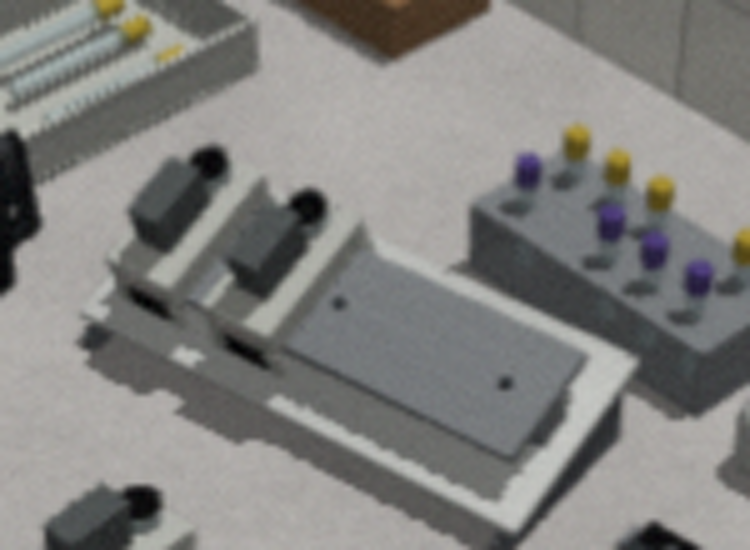

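Modules A and B sit flush and look alike. Module C has been knocked aside: its window is now at (.454,.144) with yaw about 6°. I'll use that new pose.

```bash

python3 -c "
from m2 import *
go([.416,.140,.15],toolR(6.4))"
python3 -m inch '-.01 -.02 .01 0 0 .02 1;-.02 -.04 .02 0 0 .05 1;-.024 -.06 .03 0 0 .08 1;-.024 -.081 .04 0 0 .084 1;-.024 -.081 .05 0 0 .084 1;-.024 -.081 .055 0 0 .084 1;-.024 -.081 .055 0 0 .084 1;-.024 -.081 .055 0 0 .084 1'|egrep 'pos|contact'
python3 -c "
from m2 import *
for o in mods():print(*o)
go([.416,.140,.0695],toolR(6.4))"
```

```text
shift mm [-15.6365 -82.8307  54.5111] rotvec [-0.0023 -0.0012  0.0887] t 30.7
tcp_pos: [0.4301, 0.1439, 0.1506]
contact_force: [-0.9, 0.8, 0.8]
[0.3927 0.0969] [0.4766 0.1182] 14.209760714528143 0.08653336702913896 120 307
[0.4398 0.0064] [0.4737 0.0063] -0.2508793458405061 0.03393556967461861 20 99
shift mm [15.0412 -2.7553 81.4619] rotvec [0.0008 0.0041 0.0001] t 31.4167
```

```bash

python3 -m inch '.008 -.0025 0 0 .004 0 1;.0145 -.0025 .01 0 .004 0 1;.0145 -.0025 .03 0 .004 0 1;.0145 -.0025 .05 0 .004 0 1;.0145 -.0025 .07 0 .004 0 1;.0145 -.0025 .081 0 .004 0 1;.0145 -.0025 .081 0 .004 0 1;.0145 -.0025 .081 0 .004 0 1'|egrep 'pos|contact'
python3 -m inch '0 0 0 0 0 0 1;0 0 0 0 0 0 0;0 0 0 0 0 0 0;0 0 0 0 0 0 -.1;0 0 0 0 0 0 -.1;0 0 0 0 0 0 -1;0 0 0 0 0 0 -1;0 0 0 0 0 0 -1'|egrep 'pos|contact|gap'
python3 -m inch '0 0 0 0 0 0 -1;0 0 0 0 0 0 -1;0 0 0 0 0 0 -1;0 0 0 0 0 0 -1;0 0 -.005 0 0 0 -1;0 0 -.01 0 0 0 -1;0 0 -.01 0 0 0 -1;0 0 -.01 0 0 0 -1'|egrep 'pos|contact|gap'
python3 -c "
from m2 import *
s=readout.read_state();print(s['clock'])
go(*pre(-.036,.016,.05,gz=.0695,gx=-.008))"
```

```text
tcp_pos: [0.4158, 0.14, 0.07]
contact_force: [-0.3, -0.0, 0.3]
tcp_pos: [0.4166, 0.1403, 0.0703]
contact_force: [-1.2, 1.5, 5.4]
finger_gap: 0.0199
tcp_pos: [0.4165, 0.1395, 0.0801]
contact_force: [-0.1, 0.2, -3.3]
finger_gap: 0.0201
33.4167
shift mm [-231.1914  -19.6576 -106.5325] rotvec [ 0.0002  0.0006 -0.0845] t 33.4167
```

```bash

python3 -m inch '0 0 -.03 0 0 0 -1;0 0 -.06 0 0 0 -1;0 0 -.09 0 0 0 -1;-.03 0 -.107 0 0 -.02 -1;-.06 -.005 -.107 0 0 -.04 -1;-.09 -.01 -.107 0 0 -.06 -1;-.13 -.015 -.107 0 0 -.08 -1;-.17 -.018 -.107 0 0 -.084 -1' |egrep 'pos|gap'
python3 -m inch '-.03 -.001 0 0 0 0 -1;-.045 -.002 0 0 0 0 -1;-.045 -.002 0 0 0 0 -1;-.045 -.002 0 0 0 0 -1;-.045 -.002 0 0 0 0 -1;-.045 -.002 0 0 0 0 -1;-.045 -.002 0 0 0 0 -1;-.045 -.002 0 0 0 0 -1' |egrep 'pos|gap'
python3 -c "
from m2 import *
go(*pre(-.036,.016,.004,gz=.0702,gx=-.008))"
```

```text
tcp_pos: [0.5883, 0.1394, 0.1865]
finger_gap: 0.02
tcp_pos: [0.6313, 0.1474, 0.1872]
finger_gap: 0.02
shift mm [-16.4377  -5.1087  45.8068] rotvec [0.     0.0002 0.0001] t 34.75
```

```bash

python3 -m inch '-.01 -.003 0 0 0 0 -1;-.0165 -.005 0 0 0 0 -1;-.0165 -.005 .01 0 0 0 -1;-.0165 -.005 .025 0 0 0 -1;-.0165 -.005 .04 0 0 0 -1;-.0165 -.005 .046 0 0 0 -1;-.0165 -.005 .046 0 0 0 -1;-.0165 -.005 .046 0 0 0 -1' |egrep 'pos|cont'
python3 -m inch '0 0 .001 0 0 0 -1;0 0 .002 0 0 0 -1;0 0 .0025 0 0 0 -1;0 0 .003 0 0 0 -1;0 0 .003 0 0 0 -1;0 0 .003 0 0 0 -1;0 0 .003 0 0 0 -1;0 0 .003 0 0 0 -1' |egrep 'pos|cont'
python3 -m inch '0 0 .0005 0 0 0 -1;0 0 .001 0 0 0 -1;0 0 .001 0 0 0 -1;0 0 .001 0 0 0 -1;0 0 .001 0 0 0 -1;0 0 .001 0 0 0 -1;0 0 .001 0 0 0 -1;0 0 .001 0 0 0 -1' |egrep 'pos|cont'
```

```text
tcp_pos: [0.6487, 0.1457, 0.1405]
contact_force: [1.3, 0.2, -3.8]
tcp_pos: [0.6491, 0.1458, 0.1381]
contact_force: [-0.3, -0.2, -1.5]
tcp_pos: [0.6489, 0.146, 0.1372]
contact_force: [-4.5, 0.3, 5.2]
```

```bash

python3 -m inch '0 0 -.0014 0 0 0 -1;.003 0 -.0014 0 0 0 -1;.006 0 -.0014 0 0 0 -1;.008 0 -.0014 0 0 0 -1;.01 0 -.0014 0 0 0 -1;.011 0 -.0014 0 0 0 -1;.012 0 -.0014 0 0 0 -1;.012 0 -.0014 0 0 0 -1' |egrep 'pos|cont'
for i in 1 2 3; do python3 -m inch '.0005 0 0 0 0 0 -1;.001 0 0 0 0 0 -1;.001 0 0 0 0 0 -1;.0012 0 0 0 0 0 -1;.0012 0 0 0 0 0 -1;.0012 0 0 0 0 0 -1;.0012 0 0 0 0 0 -1;.0012 0 0 0 0 0 -1'|egrep 'pos|cont'; done
```

```text
tcp_pos: [0.6372, 0.1433, 0.1382]
contact_force: [0.9, -0.1, -2.3]
tcp_pos: [0.6362, 0.1432, 0.1383]
contact_force: [1.9, 0.1, -4.2]
tcp_pos: [0.635, 0.143, 0.1383]
contact_force: [2.4, 0.6, -4.2]
tcp_pos: [0.6338, 0.1427, 0.1383]
contact_force: [2.2, 0.6, -4.5]
```

```bash

for i in 1 2; do python3 -m inch '.0005 0 .0001 0 0 0 -1;.001 0 .0002 0 0 0 -1;.001 0 .0002 0 0 0 -1;.0012 0 .0002 0 0 0 -1;.0012 0 .0002 0 0 0 -1;.0012 0 .0002 0 0 0 -1;.0012 0 .0002 0 0 0 -1;.0012 0 .0002 0 0 0 -1'|egrep 'pos|cont'; done
python3 -c "
from m2 import *
tilt(-.036,gz=.0702)"
```

```text
tcp_pos: [0.633, 0.1426, 0.1379]
contact_force: [5.3, 0.7, -6.4]
tcp_pos: [0.6324, 0.1426, 0.1376]
contact_force: [7.8, 1.6, -8.3]
gx -0.010792161325071258 along 0.00019090028480857996 dz 0.00022542110247125713
6 shift mm [ 5.6378 -0.0047  5.6056] rv [ 0.0007 -0.1024 -0.0002]
10 shift mm [ 9.0492 -0.0081  9.8677] rv [ 0.0007 -0.1722 -0.0002]
14 shift mm [12.1652 -0.0116 14.3266] rv [ 0.0007 -0.242  -0.0002]
18 shift mm [14.9729 -0.0152 18.9613] rv [ 0.0007 -0.3118 -0.0002]
19 shift mm [15.5141 -0.0161 20.1118] rv [ 0.0007 -0.3293 -0.0002]
```

```bash

python3 -m inch '.0014 0 .0019 0 -.034 0 -1;.003 0 .0038 0 -.069 0 -1;.0048 0 .0057 0 -.103 0 -1;.0065 0 .0078 0 -.138 0 -1;.0082 0 .0099 0 -.173 0 -1;.0082 0 .0099 0 -.173 0 -1;.0082 0 .0099 0 -.173 0 -1;.0082 0 .0099 0 -.173 0 -1'|egrep 'pos|cont'
python3 - <<'E'
from m2 import *
inrail()
for p in (10,14,18):
    q,Q=pre(-.0358,.0005,0,gx=-.0100,gz=.0702,pitch=p);go(q,Q)
E
```

```text
tcp_pos: [0.6255, 0.1414, 0.1298]
contact_force: [6.8, 1.3, -3.1]
TCP in rail mm [ -0.8232 -35.6598  58.2136] F tool [-6.251  -0.0846  4.325 ] 41.4167
shift mm [ 2.4914 -0.1416  1.7734] rotvec [ 0.0006  0.0037 -0.0001] t 41.4167
shift mm [ 5.8805 -0.1443  5.5104] rotvec [ 0.0006 -0.0661 -0.0001] t 41.4167
shift mm [ 9.0006 -0.1472  9.4747] rotvec [ 0.0006 -0.1359 -0.0001] t 41.4167
```

```bash

python3 -m inch '.0018 0 .002 0 -.035 0 -1;.0036 0 .004 0 -.07 0 -1;.0052 0 .0062 0 -.105 0 -1;.0068 0 .0085 0 -.14 0 -1;.0068 0 .0085 0 -.14 0 -1;.0068 0 .0085 0 -.14 0 -1;.0068 0 .0085 0 -.14 0 -1;.0068 0 .0085 0 -.14 0 -1'|egrep 'pos|cont'
python3 -c "from m2 import *;inrail()"
python3 -m inch '0 0 .001 0 -.01 0 -1;0 0 .002 0 -.02 0 -1;0 0 .003 0 -.03 0 -1;0 0 .003 0 -.03 0 -1;0 0 .003 0 -.03 0 -1;0 0 .003 0 -.03 0 -1;0 0 .003 0 -.03 0 -1;0 0 .003 0 -.03 0 -1' |egrep 'pos|contact'
python3 -c "from m2 import *;inrail()"
```

```text
tcp_pos: [0.6196, 0.1405, 0.1204]
contact_force: [-0.1, 0.6, 7.1]
TCP in rail mm [ -9.4467 -35.3832  51.077 ] F tool [-2.2099  0.6566 -6.7693] 42.0833
tcp_pos: [0.6221, 0.1416, 0.1198]
contact_force: [-3.9, 0.8, 19.8]
TCP in rail mm [ -7.0881 -34.7826  49.7474] F tool [ -3.3569   1.515  -19.8769] 42.75
```

```bash

python3 -m inch '0 0 -.003 0 .03 0 -1;0 0 -.003 0 .03 0 0;0 0 -.003 0 .03 0 0;0 0 -.003 0 .03 0 0;0 0 -.003 0 .03 0 0;0 0 -.015 0 .03 0 0;0 0 -.035 0 .03 0 0;0 0 -.06 0 .03 0 0'|egrep 'pos|contact'
python3 -m inch '0 0 -.03 0 .06 0 0;0 0 -.05 0 .12 0 0;0 0 -.08 0 .18 0 0;.03 -.01 -.09 0 .24 0 0;.06 -.03 -.09 0 .3 0 .5;.09 -.06 -.09 0 .31 0 1;.12 -.09 -.09 0 .31 0 1;.14 -.12 -.09 0 .31 0 1'|egrep 'pos|contact'
python3 - <<'E'
from m2 import *
grab('side','side7.png');im=grab('top','top7.png')
for o in mods(im):print(*o)
s=cv2.imread('pics/side7.png')
cv2.imwrite('pics/a7.png',cv2.resize(s[110:220,220:370],None,fx=5,fy=5,interpolation=cv2.INTER_CUBIC))
go([.4345,.005,.15],toolR(0))
E
```

```text
tcp_pos: [0.5972, 0.1356, 0.171]
contact_force: [0.9, -0.1, 0.3]
tcp_pos: [0.4616, -0.0138, 0.214]
contact_force: [0.3, -0.8, 1.0]
[0.4861 0.0355] [0.4864 0.0357] 27.238507475674403 0.0003958466324328976 105 38
shift mm [20.8336 28.7233 63.4273] rotvec [-0.0018 -0.002   0.1869] t 44.1833
```

View pics/a7.png

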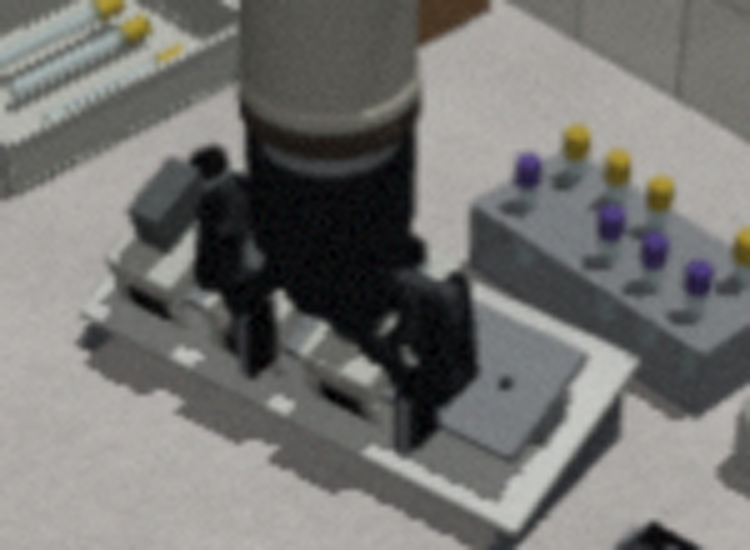

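The gripper partly blocks the view, but module C's foot is level with its neighbours; I'll check it again when clear. Next is module D.

```bash

python3 -m inch '.005 .01 .01 0 0 .06 1;.01 .02 .02 0 0 .12 1;.015 .029 .03 -.002 -.002 .187 1;.0205 .029 .045 -.002 -.002 .187 1;.0205 .029 .06 -.002 -.002 .187 1;.0205 .029 .063 -.002 -.002 .187 1;.0205 .029 .063 -.002 -.002 .187 1;.0205 .029 .063 -.002 -.002 .187 1'|egrep 'pos|contact'
python3 -c "
from m2 import *
go([.4345,.005,.0695],toolR(0))"
```

```text
tcp_pos: [0.4395, 0.0117, 0.1521]
contact_force: [0.5, -1.1, 0.8]
shift mm [ 5.5274 -6.9519 82.5675] rotvec [0.0033 0.0052 0.0085] t 44.85
```

```bash

python3 - <<'E'
from m2 import *
a=cv2.imread('pics/side0.png')[225:265,258:300].astype(int);b=viewer.get_image('side')[225:265,258:300,::-1].astype(int)
print(np.abs(a-b).max(2).mean(1).round())
E
python3 -m inch '.003 -.004 0 .003 .005 .008 1;.0055 -.007 .01 .003 .005 .008 1;.0055 -.007 .03 .003 .005 .008 1;.0055 -.007 .05 .003 .005 .008 1;.0055 -.007 .07 .003 .005 .008 1;.0055 -.007 .082 .003 .005 .008 1;.0055 -.007 .082 .003 .005 .008 1;.0055 -.007 .082 .003 .005 .008 1'|egrep 'pos|contact'
python3 -m inch '0 0 0 0 0 0 1;0 0 0 0 0 0 0;0 0 0 0 0 0 0;0 0 0 0 0 0 -.1;0 0 0 0 0 0 -.1;0 0 0 0 0 0 -1;0 0 0 0 0 0 -1;0 0 0 0 0 0 -1'|egrep 'pos|contact|gap'
python3 -m inch '0 0 0 0 0 0 -1;0 0 0 0 0 0 -1;0 0 0 0 0 0 -1;0 0 0 0 0 0 -1;0 0 -.005 0 0 0 -1;0 0 -.01 0 0 0 -1;0 0 -.01 0 0 0 -1;0 0 -.01 0 0 0 -1'|egrep 'pos|contact|gap'
python3 -c "
from m2 import *
s=readout.read_state();print(s['clock'])
go(*pre(-.108,.016,.05,gz=.0702,gx=-.008))"
```

```text
[25. 26. 24. 23. 21. 20. 15. 13. 11. 12. 10. 10. 11. 11. 12. 12. 12. 10.
 10. 13. 15. 16. 17. 18. 19. 17. 18. 26. 28. 23. 19. 17. 14. 10. 10. 10.
 11. 11. 12. 13.]
tcp_pos: [0.434, 0.0045, 0.0696]
contact_force: [-0.8, 0.3, -0.1]
tcp_pos: [0.4343, 0.0051, 0.0699]
contact_force: [-1.8, 0.6, 5.4]
finger_gap: 0.0207
tcp_pos: [0.4342, 0.0045, 0.0796]
contact_force: [0.3, 0.2, -3.4]
finger_gap: 0.0204
46.9
shift mm [-228.2253   70.371  -107.7098] rotvec [-0.0001  0.0003 -0.1954] t 46.9
```

```bash

python3 -m inch '0 0 -.03 0 0 0 -1;0 0 -.06 0 0 0 -1;0 0 -.09 0 0 0 -1;-.03 .01 -.108 0 0 -.04 -1;-.06 .02 -.108 0 0 -.08 -1;-.09 .03 -.108 0 0 -.12 -1;-.13 .045 -.108 0 0 -.16 -1;-.17 .06 -.108 0 0 -.195 -1' |egrep 'pos|gap'
python3 -m inch '-.02 0 0 0 0 0 -1;-.035 0 0 0 0 0 -1;-.035 0 0 0 0 0 -1;-.035 0 0 0 0 0 -1;-.035 0 0 0 0 0 -1;-.035 0 0 0 0 0 -1;-.035 0 0 0 0 0 -1;-.035 0 0 0 0 0 -1' |egrep 'pos|gap'
python3 -c "
from m2 import *
go(*pre(-.108,.016,.003,gz=.0698,gx=-.008))"
```

```text
tcp_pos: [0.603, 0.0637, 0.187]
finger_gap: 0.0207
tcp_pos: [0.636, 0.0704, 0.1877]
finger_gap: 0.0204
shift mm [-26.8426  -0.645   47.723 ] rotvec [-0.0002 -0.0001 -0.0005] t 48.2333
```

```bash

python3 -m inch '-.01 0 0 0 0 0 -1;-.02 -.0006 0 0 0 0 -1;-.027 -.0006 .01 0 0 0 -1;-.027 -.0006 .025 0 0 0 -1;-.027 -.0006 .038 0 0 0 -1;-.027 -.0006 .047 0 0 0 -1;-.027 -.0006 .047 0 0 0 -1;-.027 -.0006 .047 0 0 0 -1' |egrep 'pos|cont'
python3 -m inch '0 0 .001 0 0 0 -1;0 0 .002 0 0 0 -1;0 0 .0025 0 0 0 -1;0 0 .0025 0 0 0 -1;0 0 .0025 0 0 0 -1;0 0 .0025 0 0 0 -1;0 0 .0025 0 0 0 -1;0 0 .0025 0 0 0 -1' |egrep 'pos|cont'
python3 -m inch '0 0 .0005 0 0 0 -1;0 0 .001 0 0 0 -1;0 0 .001 0 0 0 -1;0 0 .001 0 0 0 -1;0 0 .001 0 0 0 -1;0 0 .001 0 0 0 -1;0 0 .001 0 0 0 -1;0 0 .001 0 0 0 -1' |egrep 'pos|cont'
```

```text
tcp_pos: [0.6624, 0.0753, 0.1395]
contact_force: [-0.0, -0.7, -3.4]
tcp_pos: [0.6632, 0.0754, 0.1381]
contact_force: [-1.2, 0.1, -3.6]
tcp_pos: [0.663, 0.0756, 0.1372]
contact_force: [-4.4, -0.4, 4.3]
```

```bash

python3 -m inch '0 0 -.001 0 0 0 -1;.003 0 -.001 0 0 0 -1;.006 0 -.001 0 0 0 -1;.008 0 -.001 0 0 0 -1;.01 0 -.001 0 0 0 -1;.011 0 -.001 0 0 0 -1;.012 0 -.001 0 0 0 -1;.012 0 -.001 0 0 0 -1' |egrep 'pos|cont'
for i in 1 2 3; do python3 -m inch '.0005 0 0 0 0 0 -1;.001 0 0 0 0 0 -1;.001 0 0 0 0 0 -1;.0012 0 0 0 0 0 -1;.0012 0 0 0 0 0 -1;.0012 0 0 0 0 0 -1;.0012 0 0 0 0 0 -1;.0012 0 0 0 0 0 -1'|egrep 'pos|cont'; done
```

```text
tcp_pos: [0.6511, 0.073, 0.1378]
contact_force: [0.8, -0.5, -2.2]
tcp_pos: [0.6502, 0.0729, 0.1379]
contact_force: [-0.4, 0.1, -2.7]
tcp_pos: [0.6491, 0.0727, 0.1379]
contact_force: [1.5, 0.0, -4.3]
tcp_pos: [0.6479, 0.0725, 0.1379]
contact_force: [2.9, 0.3, -4.3]
```

```bash

python3 -m inch '.0005 0 .0001 0 0 0 -1;.001 0 .0002 0 0 0 -1;.001 0 .0002 0 0 0 -1;.0012 0 .0003 0 0 0 -1;.0012 0 .0003 0 0 0 -1;.0012 0 .0003 0 0 0 -1;.0012 0 .0003 0 0 0 -1;.0012 0 .0003 0 0 0 -1'|egrep 'pos|cont'
python3 -c "
from m2 import *
tilt(-.108,gz=.0698)"
```

```text
tcp_pos: [0.6467, 0.0722, 0.1376]
contact_force: [2.7, 1.6, -5.5]
gx -0.010424655819970674 along 0.00038434297261441243 dz 0.0006336634393971086
6 shift mm [ 5.5853 -0.0018  5.986 ] rv [ 0.0001 -0.1047 -0.0002]
10 shift mm [ 8.9629 -0.0029 10.2265] rv [ 0.0001 -0.1745 -0.0002]
14 shift mm [12.0468 -0.004  14.6616] rv [ 0.0001 -0.2443 -0.0002]
18 shift mm [14.8243 -0.0051 19.2703] rv [ 0.0001 -0.3141 -0.0002]
19 shift mm [15.3583 -0.0054 20.4138] rv [ 0.0001 -0.3316 -0.0002]
```

```bash

python3 -m inch '.0017 0 .0019 0 -.034 0 -1;.0035 0 .0039 0 -.069 0 -1;.0053 0 .0059 0 -.104 0 -1;.007 0 .008 0 -.139 0 -1;.0087 0 .0101 0 -.174 0 -1;.0087 0 .0101 0 -.174 0 -1;.0087 0 .0101 0 -.174 0 -1;.0087 0 .0101 0 -.174 0 -1'|egrep 'pos|cont'
python3 -m inch '.0018 0 .002 0 -.035 0 -1;.0036 0 .004 0 -.07 0 -1;.0053 0 .0062 0 -.105 0 -1;.007 0 .0083 0 -.14 0 -1;.007 0 .0083 0 -.14 0 -1;.007 0 .0083 0 -.14 0 -1;.007 0 .0083 0 -.14 0 -1;.007 0 .0083 0 -.14 0 -1'|egrep 'pos|cont'
python3 -c "from m2 import *;inrail()"
python3 -m inch '0 0 .001 0 -.01 0 -1;0 0 .002 0 -.02 0 -1;0 0 .003 0 -.03 0 -1;0 0 .003 0 -.03 0 -1;0 0 .003 0 -.03 0 -1;0 0 .003 0 -.03 0 -1;0 0 .003 0 -.03 0 -1;0 0 .003 0 -.03 0 -1' |egrep 'pos|contact'
python3 -c "from m2 import *;inrail()"
```

```text
tcp_pos: [0.6388, 0.0708, 0.1288]
contact_force: [1.2, 0.4, 3.3]
tcp_pos: [0.6339, 0.07, 0.1195]
contact_force: [0.0, 1.7, 7.4]
TCP in rail mm [  -9.3549 -107.2971   50.1166] F tool [-2.6497  1.6242 -6.9403] 54.9
tcp_pos: [0.6349, 0.0708, 0.1191]
contact_force: [-13.5, 1.0, 29.1]
TCP in rail mm [  -8.4227 -106.7081   49.3765] F tool [  2.3538   3.5428 -31.813 ] 55.5667
```

```bash

python3 -m inch '0 0 -.003 0 .03 0 -1;0 0 -.003 0 .03 0 0;0 0 -.003 0 .03 0 0;0 0 -.003 0 .03 0 0;0 0 -.003 0 .03 0 0;0 0 -.015 0 .03 0 0;0 0 -.035 0 .03 0 0;0 0 -.06 0 .03 0 0'|egrep 'pos|contact'
python3 -m inch '0 0 -.03 0 .06 0 0;0 0 -.05 0 .12 0 0;0 0 -.08 0 .18 0 0;.03 0 -.1 0 .24 0 0;.06 -.03 -.1 0 .3 0 .5;.1 -.07 -.1 0 .31 0 1;.14 -.11 -.1 0 .31 0 1;.17 -.15 -.1 0 .31 0 1'|egrep 'pos|contact'
python3 -m inch '.02 -.03 0 0 0 0 1;.04 -.06 0 0 0 0 1;.06 -.09 0 0 0 0 1;.08 -.12 0 0 0 0 1;.09 -.15 0 0 0 0 1;.1 -.18 0 0 0 0 1;.1 -.2 0 0 0 0 1;.1 -.2 0 0 0 0 1'|egrep 'pos|contact'
python3 - <<'E'
from m2 import *
grab('side','side8.png');im=grab('top','top8.png')
s=cv2.imread('pics/side8.png');t=cv2.imread('pics/top8.png')
cv2.imwrite('pics/a8.png',np.vstack([cv2.resize(s[110:220,220:360],None,fx=4,fy=4,interpolation=cv2.INTER_CUBIC)[:,:560],cv2.resize(t[125:165,180:320],None,fx=4,fy=4,interpolation=cv2.INTER_CUBIC)]))
E
```

```text
tcp_pos: [0.6118, 0.0655, 0.1706]
contact_force: [-0.1, -0.5, 1.1]
tcp_pos: [0.4695, -0.0858, 0.222]
contact_force: [0.1, -0.4, 0.1]
tcp_pos: [0.4108, -0.3057, 0.2222]
contact_force: [0.7, -0.4, -0.3]
```

View pics/a8.png

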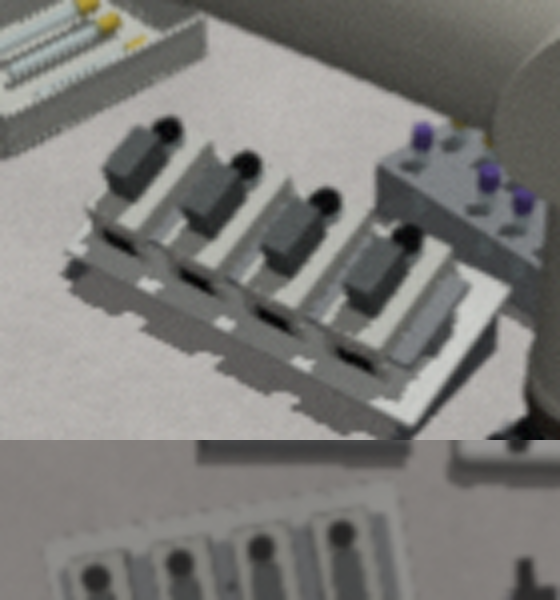

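All four modules sit flush and evenly spaced. Their windows and foot clips step along the rail uniformly, about 78 px apart in the crop. Now the tray: I'll measure the bay's edges numerically.

```bash
python3 - <<'E'
from m2 import *
t=cv2.imread('pics/top0.png');g=cv2.GaussianBlur(cv2.cvtColor(t,cv2.COLOR_BGR2GRAY),(0,0),.8).astype(float)
yaw=np.radians(-5.7);X=np.array([np.cos(yaw),np.sin(yaw)]);Y=np.array([-X[1],X[0]])
def scan(O,D,span,z,side):  # scan profile along D through O, list strong edges
    ss=np.arange(-span,span,.0008);uv=np.array([proj('top',[*(O+D*s),z]) for s in ss],np.float32)
    p=cv2.remap(g.astype(np.float32),uv[:,:1],uv[:,1:],cv2.INTER_CUBIC).ravel();d=np.gradient(p)
    k=[i for i in range(2,len(d)-2) if abs(d[i])==abs(d[i-2:i+3]).max() and abs(d[i])>.8]
    return [(round(1000*ss[i],1),round(d[i],1)) for i in k]
O=np.array([.660,-.2995])
for x in (-.05,-.02,.01,.04):
    print('left',x,scan(O+X*x+Y*.0805,Y,.02,.082,0)); print('right',x,scan(O+X*x-Y*.0805,Y,.02,.082,0))
for y in (-.06,-.02,.02,.06): print('front',y,scan(O-X*.064+Y*y,X,.015,.082,0))
# fin/tray
ty=np.radians(4);TX=np.array([np.cos(ty),np.sin(ty)]);TY=np.array([-TX[1],TX[0]]);C=np.array([.4712,-.2621])
for x in (-.11,-.1,-.09,-.08): print('fin',x,scan(C+TX*x,TY,.02,.075,0))
print('fin end',scan(C-TX*.12,TX,.015,.075,0))
go([.3715,-.268,.2],toolR(4))
E
```

```text
left -0.05 [(np.float64(-5.6), np.float32(-3.8)), (np.float64(-2.4), np.float32(-4.6)), (np.float64(8.8), np.float32(2.5)), (np.float64(12.8), np.float32(4.3)), (np.float64(16.0), np.float32(4.2))]
right -0.05 []
left -0.02 [(np.float64(-6.4), np.float32(-3.7)), (np.float64(-3.2), np.float32(-4.7)), (np.float64(8.0), np.float32(2.4)), (np.float64(12.0), np.float32(4.2)), (np.float64(15.2), np.float32(4.7))]
right -0.02 []
left 0.01 [(np.float64(-7.2), np.float32(-3.4)), (np.float64(-3.2), np.float32(-4.9)), (np.float64(-0.0), np.float32(-3.7)), (np.float64(7.2), np.float32(2.3)), (np.float64(11.2), np.float32(4.0)), (np.float64(14.4), np.float32(4.4)), (np.float64(17.6), np.float32(3.1))]
right 0.01 []
left 0.04 [(np.float64(-8.0), np.float32(-3.0)), (np.float64(-4.0), np.float32(-4.9)), (np.float64(-1.6), np.float32(-4.3)), (np.float64(6.4), np.float32(2.0)), (np.float64(10.4), np.float32(4.0)), (np.float64(13.6), np.float32(4.6))]
right 0.04 []
front -0.06 [(np.float64(-11.0), np.float32(-2.8)), (np.float64(0.2), np.float32(3.9)), (np.float64(3.4), np.float32(3.8))]
front -0.02 [(n
[... 682 characters left out ...]
.float64(-1.6), np.float32(-2.8)), (np.float64(2.4), np.float32(-0.8)), (np.float64(12.8), np.float32(2.9)), (np.float64(16.0), np.float32(3.7))]
fin -0.09 [(np.float64(-8.8), np.float32(-6.5)), (np.float64(-6.4), np.float32(-7.0)), (np.float64(-2.4), np.float32(-3.8)), (np.float64(1.6), np.float32(-1.4)), (np.float64(16.0), np.float32(3.5))]
fin -0.08 [(np.float64(-9.6), np.float32(-5.9)), (np.float64(-6.4), np.float32(-6.7)), (np.float64(0.8), np.float32(-1.5)), (np.float64(11.2), np.float32(2.5)), (np.float64(15.2), np.float32(3.7))]
fin end [(np.float64(5.0), np.float32(-7.1)), (np.float64(8.2), np.float32(-5.1))]
shift mm [33.0331 39.8793 21.6009] rotvec [0.0013 0.0036 0.1238] t 57.6667
```

```bash
python3 - <<'E'
from m2 import *
t=cv2.imread('pics/top0.png',0);s=cv2.imread('pics/side0.png',0);c=cv2.createCLAHE(4,(1,1))
a=cv2.resize(cv2.normalize(np.clip(t[125:195,335:405],80,160),None,0,255,cv2.NORM_MINMAX),(400,400),interpolation=cv2.INTER_CUBIC)
b=cv2.resize(cv2.normalize(np.clip(s[220:310,380:470],60,190),None,0,255,cv2.NORM_MINMAX),(400,400),interpolation=cv2.INTER_CUBIC)
cv2.imwrite('pics/a9.png',np.hstack([a,b]))
E
```

```text
(no output)
```

View pics/a9.png

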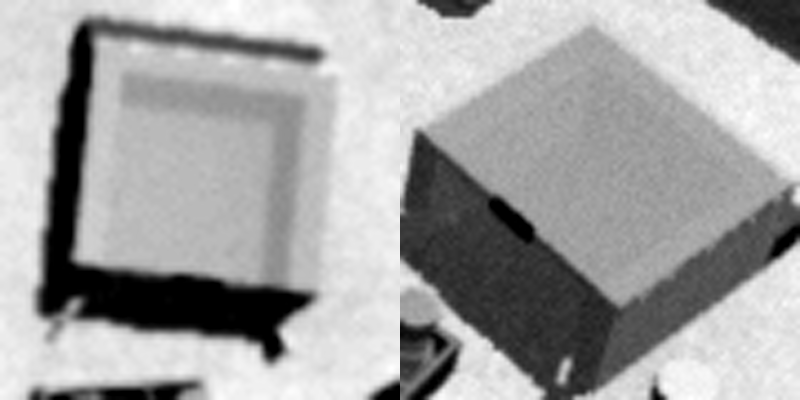

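The picture shows the bay roof's four corners sharply in both views: (74,265), (315,294), (338,75) and (98,40) in the left half, and (417,131), (617,307), (795,185) and (592,25) in the right half. I'll triangulate them.

```bash
python3 - <<'E'
from m2 import *
T=[(74,265),(315,294),(338,75),(98,40)];S=[(17,131),(217,307),(395,185),(192,25)];P=[];Q=[];Z=[]
for a,b in zip(T,S):
    a=(a[0]/5.714+335-.4,a[1]/5.714+125-.4);b=(b[0]/4.444+380-.4,b[1]/4.444+220-.4)
    p,e=tri(*a,*b);P.append(p);Q.append(onz('top',*a,.082));Z.append(onz('side',*b,.082));print(p,e,Q[-1],Z[-1])
for P in (np.array(P),np.array(Q),np.array(Z)):
    x=(P[3]-P[0]+P[2]-P[1])[:2];y=(P[0]-P[1]+P[3]-P[2])[:2]
    f=(P[0]+P[1])/2
    print(np.degrees(np.arctan2(x[1],x[0])),np.degrees(np.arctan2(y[1],y[0]))-90,np.hypot(*x)/2,np.hypot(*y)/2,'front mid',f,'centre',P.mean(0))
go([.3715,-.268,.2],toolR(4))
E
```

```text
[ 0.6064 -0.2183  0.0798] 0.001238733518562469 [ 0.6065 -0.2184  0.082 ] [ 0.6042 -0.2191  0.082 ]
[ 0.5915 -0.3728  0.0779] 4.2192857314462353e-05 [ 0.5907 -0.3716  0.082 ] [ 0.5884 -0.3741  0.082 ]
[ 0.7344 -0.3907  0.0783] 0.0004963967359025783 [ 0.7331 -0.3894  0.082 ] [ 0.7314 -0.3919  0.082 ]
[ 0.7525 -0.2343  0.0767] 0.004082366726925107 [ 0.7525 -0.2348  0.082 ] [ 0.7456 -0.2358  0.082 ]
-6.697913779433635 -6.065543216505617 0.14549946459763022 0.15625876409366254 front mid [ 0.5989 -0.2955  0.0788] centre [ 0.6712 -0.304   0.0782]
-6.76614813046168 -6.500821804504 0.14523963418847524 0.15491734687120862 front mid [ 0.5986 -0.295   0.082 ] centre [ 0.6707 -0.3035  0.082 ]
-6.938434977625095 -5.51497434487807 0.14328275950306996 0.15627571831795106 front mid [ 0.5963 -0.2966  0.082 ] centre [ 0.6674 -0.3052  0.082 ]
shift mm [33.0331 39.8793 21.6009] rotvec [0.0013 0.0036 0.1238] t 57.6667
```

```bash

python3 -m inch '.01 .012 .01 0 0 .04 1;.02 .024 .02 .001 .003 .08 1;.033 .04 .022 .001 .003 .124 1;.033 .04 .04 .001 .003 .124 1;.033 .04 .06 .001 .003 .124 1;.033 .04 .08 .001 .003 .124 1;.033 .04 .08 .001 .003 .124 1;.033 .04 .08 .001 .003 .124 1'|egrep 'pos|contact'
python3 -c "
from m2 import *
go([.3715,-.268,.056],toolR(4))"
```

```text
tcp_pos: [0.3717, -0.2659, 0.1412]
contact_force: [-0.4, -0.8, 0.7]
shift mm [ 0.2118 -2.2301 85.1663] rotvec [ 0.0016 -0.0011  0.0036] t 58.3333
```

```bash

python3 -m inch '0 -.002 .02 0 0 0 1;0 -.002 .04 0 0 0 1;0 -.002 .06 0 0 0 1;0 -.002 .075 0 0 0 1;0 -.002 .085 0 0 0 1;0 -.002 .085 0 0 0 1;0 -.002 .085 0 0 0 1;0 -.002 .085 0 0 0 1'|egrep 'pos|contact'
python3 -m inch '0 0 0 0 0 0 .5;0 0 0 0 0 0 .2;0 0 0 0 0 0 0;0 0 0 0 0 0 -.2;0 0 0 0 0 0 -.4;0 0 0 0 0 0 -.5;0 0 0 0 0 0 -.6;0 0 0 0 0 0 -.6'|egrep 'pos|contact|gap'
python3 -m inch '0 0 0 0 0 0 -.6;0 0 0 0 0 0 -1;0 0 0 0 0 0 -1;0 0 0 0 0 0 -1;0 0 0 0 0 0 -1;0 0 0 0 0 0 -1;0 0 0 0 0 0 -1;0 0 0 0 0 0 -1'|egrep 'pos|contact|gap'
python3 - <<'E'
from m2 import *
BY=-6.4;B=np.array([.6616,-.3026]);R=toolR(BY)
for x in (-.262,-.2,-.1): q=B-x*0-R[:2,0]*x; go([*q,.0565],R)
E
```

```text
tcp_pos: [0.3735, -0.2703, 0.0577]
contact_force: [0.2, -0.6, 0.6]
tcp_pos: [0.3725, -0.2699, 0.0565]
contact_force: [-0.8, 0.6, 1.3]
finger_gap: 0.0172
tcp_pos: [0.3725, -0.2699, 0.0567]
contact_force: [-1.6, 0.1, 5.2]
finger_gap: 0.0101
shift mm [-28.4354  -5.4987   0.2063] rotvec [-0.0006  0.0009  0.1829] t 60.3333
shift mm [-89.4008 -16.7777   0.263 ] rotvec [-0.0006  0.0009  0.1829] t 60.3333
shift mm [-187.7321  -34.9697    0.3544] rotvec [-0.0006  0.0009  0.1829] t 60.3333
```

```bash

python3 -m inch '-.001 0 0 0 0 .005 -1;-.003 -.0005 0 0 0 .016 -1;-.006 -.001 0 0 0 .034 -1;-.009 -.0015 0 0 0 .053 -1;-.012 -.002 0 0 0 .072 -1;-.015 -.003 0 0 0 .091 -1;-.018 -.0035 0 0 0 .11 -1;-.021 -.004 0 0 0 .129 -1'|egrep 'pos|contact'
python3 -m inch '-.0025 0 0 0 0 .018 -1;-.005 0 0 0 0 .034 -1;-.007 0 0 0 0 .046 -1;-.0075 0 0 0 0 .052 -1;-.008 0 0 0 0 .054 -1;-.008 0 0 0 0 .054 -1;-.008 0 0 0 0 .054 -1;-.008 0 0 0 0 .054 -1'|egrep 'pos|contact'
python3 - <<'E'
from m2 import *
BY=-6.4;B=np.array([.6616,-.3026]);R=toolR(BY)
for x in (-.262,-.2,-.1): q=B-R[:2,0]*x; go([*q,.0565],R)
t=grab('top','top10.png');hsv=cv2.cvtColor(t,cv2.COLOR_RGB2HSV)
m=((hsv[...,0]>18)&(hsv[...,0]<32)&(hsv[...,1]>140)&(hsv[...,2]>80)).astype(np.uint8);m[:, :320]=0;m[:,420:]=0;m[:140]=0
n,l,st,c=cv2.connectedComponentsWithStats(m)
for i in range(1,n):
    if st[i,4]>8: print('cap',c[i],st[i,4],onz('top',*c[i],.068)[:2])
E
```

```text
tcp_pos: [0.393, -0.2719, 0.0567]
contact_force: [-4.3, 1.5, 8.4]
tcp_pos: [0.4012, -0.2723, 0.0567]
contact_force: [-2.4, 2.6, 8.5]
shift mm [-0.1891 -1.0579  0.194 ] rotvec [ 0.0002 -0.0003  0.0005] t 61.6667
shift mm [-62.1891  -1.0899   0.1748] rotvec [ 0.0002 -0.0003  0.0005] t 61.6667
shift mm [-162.1891   -1.1416    0.1439] rotvec [ 0.0002 -0.0003  0.0005] t 61.6667
cap [356.5    188.0667] 30 [ 0.547 -0.253]
cap [375.5 190.5] 32 [ 0.5393 -0.3224]
cap [364.9118 200.1471] 34 [ 0.5035 -0.2834]
```

```bash

python3 -m inch '-.001 0 -.0003 0 0 0 -1;-.003 -.0005 -.0006 0 0 0 -1;-.007 -.001 -.0006 0 0 0 -1;-.012 -.001 -.0006 0 0 0 -1;-.017 -.001 -.0006 0 0 0 -1;-.022 -.001 -.0006 0 0 0 -1;-.026 -.001 -.0006 0 0 0 -1;-.028 -.001 -.0006 0 0 0 -1'|egrep 'pos|contact'
python3 -m inch '-.001 0 0 0 0 0 -1;-.003 0 0 0 0 0 -1;-.006 0 0 0 0 0 -1;-.009 0 0 0 0 0 -1;-.012 0 0 0 0 0 -1;-.015 0 0 0 0 0 -1;-.017 0 0 0 0 0 -1;-.018 0 0 0 0 0 -1'|egrep 'pos|contact'
```

```text
tcp_pos: [0.4305, -0.2769, 0.057]
contact_force: [-1.4, 1.0, -2.3]
tcp_pos: [0.4479, -0.279, 0.0572]
contact_force: [-0.9, 0.1, -2.5]
```

```bash

python3 -m inch '-.002 0 0 0 0 0 -1;-.006 0 0 0 0 0 -1;-.013 0 0 0 0 0 -1;-.02 0 0 0 0 0 -1;-.027 0 0 0 0 0 -1;-.034 0 0 0 0 0 -1;-.04 0 0 0 0 0 -1;-.042 0 0 0 0 0 -1'|egrep 'pos|contact'
python3 -m inch '-.002 0 0 0 0 0 -1;-.006 0 0 0 0 0 -1;-.013 0 0 0 0 0 -1;-.02 0 0 0 0 0 -1;-.027 0 0 0 0 0 -1;-.034 0 0 0 0 0 -1;-.04 0 0 0 0 0 -1;-.042 0 0 0 0 0 -1'|egrep 'pos|contact'
python3 - <<'E'
from m2 import *
BY=-6.4;B=np.array([.6616,-.3026]);R=toolR(BY)
for x in (-.1,): q=B-R[:2,0]*x; go([*q,.0565],R)
E
```

```text
tcp_pos: [0.4909, -0.2836, 0.0573]
contact_force: [-0.2, -0.7, -2.1]
tcp_pos: [0.5325, -0.2883, 0.0574]
contact_force: [-0.0, 0.4, -2.1]
shift mm [-29.897    0.1103   0.9205] rotvec [-0.0005  0.0023  0.0007] t 64.3833
```

```bash

python3 -m inch '-.002 0 0 0 0 0 -1;-.006 0 .0003 0 0 0 -1;-.011 0 .0004 0 0 0 -1;-.016 0 .0004 0 0 0 -1;-.02 0 .0004 0 0 0 -1;-.023 0 .0004 0 0 0 -1;-.0245 0 .0004 0 0 0 -1;-.025 0 .0004 0 0 0 -1'|egrep 'pos|contact'
for i in 1 2; do python3 -m inch '-.0005 0 0 0 0 0 -1;-.001 0 0 0 0 0 -1;-.0015 0 0 0 0 0 -1;-.002 0 0 0 0 0 -1;-.0025 0 0 0 0 0 -1;-.003 0 0 0 0 0 -1;-.003 0 0 0 0 0 -1;-.003 0 0 0 0 0 -1'|egrep 'pos|contact'; done
```

```text
tcp_pos: [0.556, -0.2911, 0.0569]
contact_force: [-0.5, 0.8, -1.4]
tcp_pos: [0.5588, -0.2915, 0.0569]
contact_force: [-1.3, -0.2, -2.4]
tcp_pos: [0.5601, -0.2919, 0.0568]
contact_force: [-5.9, 0.6, 1.4]
```

```bash

python3 -m inch '-.0005 0 0 0 0 0 -1;-.001 0 0 0 0 0 -1;-.0015 0 0 0 0 0 -1;-.002 0 0 0 0 0 -1;-.002 0 0 0 0 0 -1;-.002 0 0 0 0 0 -1;-.002 0 0 0 0 0 -1;-.002 0 0 0 0 0 -1'|egrep 'pos|contact'
python3 - <<'E'
from m2 import *
t=grab('top','top11.png');hsv=cv2.cvtColor(t,cv2.COLOR_RGB2HSV)
m=((hsv[...,0]>15)&(hsv[...,0]<35)&(hsv[...,1]>60)).astype(np.uint8);m[:, :330]=0;m[:,400:]=0;m[:125]=0;m[200:]=0
n,l,st,c=cv2.connectedComponentsWithStats(m)
for i in range(1,n):
    if st[i,4]>8: print('cap',c[i],st[i,4],onz('top',*c[i],.068)[:2])
E
```

```text
tcp_pos: [0.5601, -0.292, 0.0568]
contact_force: [-11.1, 0.8, 7.2]
```

```bash

python3 -m inch '-.0005 0 0 0 0 0 -1;-.001 0 0 0 0 0 -1;-.0015 0 0 0 0 0 -1;-.002 0 0 0 0 0 -1;-.0025 0 0 0 0 0 -1;-.003 0 0 0 0 0 -1;-.003 0 0 0 0 0 -1;-.003 0 0 0 0 0 -1'|egrep 'pos|contact'
python3 - <<'E'
from m2 import *
T=cv2.imread('pics/top10.png');g=cv2.GaussianBlur(cv2.cvtColor(viewer.get_image('side'),cv2.COLOR_RGB2HSV),(3,3),0)
im=viewer.get_image('side');hsv=cv2.cvtColor(im,cv2.COLOR_RGB2HSV)
for th in (25,40,60):
    m=((hsv[...,0]>15)&(hsv[...,0]<35)&(hsv[...,1]>th)).astype(np.uint8);m[:,:380]=0;m[:,475:]=0;m[:210]=0;m[330:]=0
    n,l,st,c=cv2.connectedComponentsWithStats(m)
    print(th,[(c[i].round(1),st[i,4],onz('side',*c[i],.068)[:2]) for i in range(1,n) if st[i,4]>6])
s=cv2.imread('pics/side0.png');h=cv2.cvtColor(s,cv2.COLOR_BGR2HSV)
print(readout.read_state()['moment'])
E
```

```text
tcp_pos: [0.5601, -0.292, 0.0568]
contact_force: [-18.9, 3.5, 14.5]
25 [(array([391.1, 229.3]), np.int32(15), array([ 0.6832, -0.1805])), (array([400.9, 235.9]), np.int32(12), array([ 0.6839, -0.2137])), (array([420.6, 234. ]), np.int32(8), array([ 0.7281, -0.2451])), (array([413.8, 236.2]), np.int32(16), array([ 0.7082, -0.2378])), (array([423.4, 245.9]), np.int32(95), array([ 0.6997, -0.2761])), (array([422.7, 261. ]), np.int32(99), array([ 0.6576, -0.3062])), (array([443.1, 262.5]), np.int32(101), array([ 0.6921, -0.3451]))]
40 [(array([401.2, 236.4]), np.int32(8), array([ 0.6833, -0.2154])), (array([423.6, 245.8]), np.int32(71), array([ 0.7006, -0.2762])), (array([422.7, 261.2]), np.int32(76), array([ 0.6573, -0.3066])), (array([443.2, 262.4]), np.int32(80), array([ 0.6925, -0.3451]))]
60 []
[0.8002 3.8466 0.1691]
```

```bash

python3 -m inch '.001 0 0 0 0 0 -1;.002 0 0 0 0 0 -1;.003 0 0 0 0 0 -1;.004 0 0 0 0 0 -1;.0045 0 0 0 0 0 -1;.0045 0 0 0 0 0 -1;.0045 0 0 0 0 0 -1;.0045 0 0 0 0 0 -1'|egrep 'pos|contact'
python3 -m inch '0 0 0 0 0 0 -.6;0 0 0 0 0 0 -.4;0 0 0 0 0 0 0;0 0 0 0 0 0 0;0 0 0 0 0 0 0;0 0 0 0 0 0 0;0 0 -.01 0 0 0 0;0 0 -.03 0 0 0 0'|egrep 'pos|contact'
python3 - <<'E'
from m2 import *
g=cv2.imread('pics/top0.png',0);print(g[176:196,303:326])
g=cv2.imread('pics/side0.png',0);print(g[222:246,322:348])
E
```

```text
tcp_pos: [0.5601, -0.2921, 0.0568]
contact_force: [-6.8, 0.3, 2.3]
tcp_pos: [0.5601, -0.2908, 0.0851]
contact_force: [0.2, -0.8, 0.2]
[[104  86  76  70  69  73  69  62  60  64  73  88  97  92  79  67  70  92
  115 125 127 126 127]
 [105  87  79  71  65  65  64  62  62  63  69  84  97  95  81  70  78 103
  119 125 126 128 127]
 [106  88  80  72  63  62  61  61  62  62  67  82  96  98  86  79  95 115
  125 127 127 129 128]
 [110  92  82  74  68  64  65  65  65  66  71  80  94  99  94  98 113 124
  126 127 127 129 129]
 [118 102  86  78  75  74  75  75  77  77  79  84  93 100 100 108 122 128
  128 128 128 129 129]
 [120 106  87  80  80  80  81  81  81  81  82  86  95 101 103 112 125 128
  129 128 129 128 128]
 [121 107  88  81  82  82  83  83  81  82  84  89  97 102 109 117 125 128
  128 128 128 128 128]
 [123 111  94  84  84  82  82  83  88  92  92  95 100 105 111 119 124 127
  128 128 129 130 130]
 [126 120 108  96  92  87  84  86 102 113 111 107 110 111 116 120 123 128
  128 128 128 129 130]
 [127 127 123 119 115 102  87  88 106 121 118 116 123 127 128 129 131 131
  129 130 129 130 1
[... 2891 characters left out ...]
74  73  75
   75  75  81  78  77  80  80  80]
 [165 167 164 162 162 160 140 114 139 155 155 150 123  91  78  78  76  74
   77  78  77  75  79  76  77  79]
 [166 166 166 165 166 166 162 139 134 151 155 130  95  80  77  77  76  75
   74  76  75  79  74  74  80  76]
 [167 167 166 167 166 164 165 159 153 145 127  91  81  78  78  76  76  75
   74  76  77  78  78  76  77  76]
 [163 167 166 166 163 164 167 164 147 112  89  81  80  82  78  77  74  75
   77  77  74  77  78  75  77  78]
 [164 165 167 164 166 165 166 164 133  91  83  81  81  85  76  75  78  73
   77  77  74  78  78  79  79  80]
 [167 168 165 167 164 166 166 143 111  93  87  84  83  79  81  84  77  74
   78  76  81  77  78  78  77  77]]
```

```bash

python3 - <<'E'
from m2 import *
for a in ((316.5,187.2),(315.3,187.2),(312,187)): print(a,tri(*a,333.7,229))
print(onz('side',333.7,229,.107),onz('top',316.3,187.2,.107))
P=onz('side',333.7,229,.107)
# bright ridge ends in side
print(onz('side',331,226.5,.114),onz('side',338,229.5,.114), onz('top',313.7,185.7,.114),onz('top',319.5,185.7,.114))
g=cv2.imread('pics/side0.png',0)
s=readout.read_state();print(s['tcp_pos'],s['tcp_rot'],s['clock'])
E
```

```text
(316.5, 187.2) (array([ 0.5408, -0.1037,  0.1113]), np.float64(0.0013887900653063797))
(315.3, 187.2) (array([ 0.5424, -0.1006,  0.1075]), np.float64(0.0012278528801471377))
(312, 187) (array([ 0.5473, -0.092 ,  0.0964]), np.float64(0.007956023761222713))
[ 0.5433 -0.1007  0.107 ] [ 0.542  -0.1038  0.107 ]
[ 0.5394 -0.0943  0.114 ] [ 0.545  -0.1136  0.114 ] [ 0.5461 -0.0941  0.114 ] [ 0.5464 -0.1143  0.114 ]
[ 0.5601 -0.2908  0.0851] [[-0.9938  0.1114 -0.0037]
 [ 0.1114  0.9938  0.0018]
 [ 0.0039  0.0013 -1.    ]] 69.2
```

```bash

python3 -m inch '0 0 -.03 0 0 0 0;0 0 -.06 0 0 0 0;0 0 -.09 0 0 0 0;0 0 -.11 0 0 0 -.5;0 .03 -.115 0 0 0 -1;0 .06 -.115 0 0 0 -1;0 .09 -.115 0 0 0 -1;0 .12 -.115 0 0 0 -1'|egrep 'pos|contact'
python3 -m inch '0 0 0 0 0 0 -1;0 0 0 0 0 0 -1;0 0 0 0 0 0 -1;0 0 0 0 0 0 -1;0 0 0 0 0 0 -1;0 0 0 0 0 0 -1;0 0 0 0 0 0 -1;0 0 0 0 0 0 -1'|egrep 'pos|contact|gap'
python3 - <<'E'
from m2 import *
t=grab('top','top12.png');s=grab('side','side12.png')
print(mods(t,(185,260,160,300)))
g=cv2.cvtColor(t,cv2.COLOR_RGB2GRAY)
# rail windows
m=np.zeros(g.shape,np.uint8);m[125:200,185:290]=g[125:200,185:290]<52
n,l,st,c=cv2.connectedComponentsWithStats(m);print('windows',[(c[i].round(1),st[i,4]) for i in range(1,n) if st[i,4]>5])
gs=cv2.cvtColor(s,cv2.COLOR_RGB2GRAY);m=np.zeros(gs.shape,np.uint8);m[120:215,220:345]=gs[120:215,220:345]<32
n,l,st,c=cv2.connectedComponentsWithStats(m);print('side',[(c[i].round(1),st[i,4]) for i in range(1,n) if st[i,4]>8])
m=np.zeros(g.shape,np.uint8);m[160:220,345:395]=g[160:220,345:395]<45
n,l,st,c=cv2.connectedComponentsWithStats(m);print('fin',[(c[i].round(1),st[i],onz('top',*c[i],.07)[:2]) for i in range(1,n) if st[i,4]>8])
hsv=cv2.cvtColor(s,cv2.COLOR_RGB2HSV);m=((hsv[...,0]>15)&(hsv[...,0]<35)&(hsv[...,1]>40)).astype(np.uint8);m[:,:405]=0;m[:,475:]=0;m[:210]=0;m[330:]=0
n,l,st,c=cv2.connectedComponentsWithStats(m);print('caps',[(c[i].round(1),st[i,4]) for i in range(1,n) if st[i,4]>6])
go([.5425,-.1032,.145],toolR(-6.4))
E
```

```text
tcp_pos: [0.5756, -0.1715, 0.2032]
contact_force: [1.0, 0.5, 0.4]
tcp_pos: [0.5752, -0.1731, 0.2018]
contact_force: [0.3, 1.6, -0.1]
finger_gap: 0.0001
[]
windows [(array([264.9, 148.2]), np.int32(23)), (array([244.9, 152. ]), np.int32(20)), (array([224.5, 155.5]), np.int32(20)), (array([203.6, 159.5]), np.int32(23))]
side [(array([261.5, 142.3]), np.int32(23)), (array([281.2, 151.2]), np.int32(24)), (array([300.8, 160.2]), np.int32(25)), (array([321.8, 169.1]), np.int32(31)), (array([249.2, 170.1]), np.int32(16)), (array([268.8, 179.9]), np.int32(16)), (array([287.8, 189.5]), np.int32(17)), (array([308. , 199.4]), np.int32(17))]
fin []
caps [(array([423.5, 245.7]), np.int32(70)), (array([422.6, 261.2]), np.int32(77)), (array([443.3, 262.5]), np.int32(80))]
shift mm [40.3981 65.4737 56.7089] rotvec [-0.0004  0.0008 -0.0004] t 70.6333
```

```bash
python3 - <<'E'
from m2 import *
W=[((203.6,159.5),(261.5,142.3),(249.2,170.1)),((224.5,155.5),(281.2,151.2),(268.8,179.9)),((244.9,152),(300.8,160.2),(287.8,189.5)),((264.9,148.2),(321.8,169.1),(308,199.4))]
for t,s,f in W:
    p,e=tri(*t,*s);d=p-RC;print('window rail mm',1000*np.array([d@RX,d@RYv,d@RZ]),e,end=' ')
    o,v=ray('side',*f);k=((RC-.051*RX-o)@RX)/(v@RX);d=o+k*v-RC;print('foot',1000*np.array([d@RX,d@RYv,d@RZ]))
# fresh module foot on the bench for reference (module D at start)
s=cv2.imread('pics/side0.png',0);m=np.zeros(s.shape,np.uint8);m[180:270,180:300]=s[180:270,180:300]<32
n,l,st,c=cv2.connectedComponentsWithStats(m);print([(c[i].round(1),st[i,4]) for i in range(1,n) if st[i,4]>8])
for i in range(1,n):
    if 8<st[i,4]<60:
        # bench D foot: module centre (.4405,.0046), yaw 0
        if abs(c[i][0]-265)<15:
            o,v=ray('side',*c[i]);k=(.4405-.05-o[0])/v[0];print(c[i],o+k*v)
E
python3 -m inch '.005 .01 .01 0 0 0 -1;.015 .025 .02 0 0 0 -1;.025 .045 .03 0 0 0 -1;.04 .065 .04 0 0 0 -1;.04 .065 .05 0 0 0 -1;.04 .065 .055 0 0 0 -1;.04 .065 .055 0 0 0 -1;.04 .065 .055 0 0 0 -1'|egrep 'pos|contact'
python3 -c "
from m2 import *
go([.5425,-.1032,.139],toolR(-6.4))"
```

```text
window rail mm [ 30.46  111.518  35.335] 0.0005764637442094966 foot [-51.     112.5024  -9.0986]
window rail mm [30.9838 36.7948 34.8563] 0.0005148288120339848 foot [-51.      36.2058  -9.6177]
window rail mm [ 30.2655 -35.8036  36.2769] 0.000703109836069125 foot [-51.     -34.4604 -10.6714]
window rail mm [  31.4901 -107.7411   37.232 ] 0.0008413910025507065 foot [ -51.     -106.9895   -9.6522]
[(array([228.7, 193.9]), np.int32(18)), (array([252.9, 213.3]), np.int32(23)), (array([212. , 222.2]), np.int32(28)), (array([286.2, 233.3]), np.int32(30)), (array([236.6, 243.3]), np.int32(32)), (array([263.5, 260.5]), np.int32(26))]
[252.8696 213.2609] [0.3905 0.0323 0.1687]
[263.5385 260.5385] [0.3905 0.0016 0.0145]
tcp_pos: [0.5433, -0.1047, 0.1469]
contact_force: [0.3, -0.8, 0.1]
shift mm [1.0254 1.4407 7.9051] rotvec [-0.001   0.0013 -0.0014] t 71.3
```

All four modules read as seated: windows at rail x about 31, feet about 10 mm below the rail face. The tray and caps haven't moved since release. Now pressing the roller.

```bash

python3 -m inch '.0005 .0007 .003 0 0 0 -1;.001 .0014 .006 0 0 0 -1;.001 .0014 .008 0 0 0 -1;.001 .0014 .009 0 0 0 -1;.001 .0014 .0095 0 0 0 -1;.001 .0014 .0095 0 0 0 -1;.001 .0014 .0095 0 0 0 -1;.001 .0014 .0095 0 0 0 -1'|egrep 'pos|contact'
for i in 1 2 3; do python3 -m inch '0 0 .0005 0 0 0 -1;0 0 .001 0 0 0 -1;0 0 .001 0 0 0 -1;0 0 .0015 0 0 0 -1;0 0 .0015 0 0 0 -1;0 0 .0015 0 0 0 -1;0 0 .0015 0 0 0 -1;0 0 .0015 0 0 0 -1'|egrep 'pos|contact'; done
```

```text
tcp_pos: [0.5422, -0.102, 0.1374]
contact_force: [0.3, 1.3, -0.2]
tcp_pos: [0.5421, -0.102, 0.1358]
contact_force: [-0.3, -0.1, 0.2]
tcp_pos: [0.5421, -0.102, 0.1343]
contact_force: [-0.1, 0.4, -0.8]
tcp_pos: [0.5421, -0.102, 0.1328]
contact_force: [-0.3, -0.0, -0.1]
```

```bash

for i in 1 2 3; do python3 -m inch '0 0 .0005 0 0 0 -1;0 0 .001 0 0 0 -1;0 0 .001 0 0 0 -1;0 0 .0012 0 0 0 -1;0 0 .0012 0 0 0 -1;0 0 .0012 0 0 0 -1;0 0 .0012 0 0 0 -1;0 0 .0012 0 0 0 -1'|egrep 'pos|contact'; done
python3 - <<'E'
from m2 import *
s=cv2.imread('pics/side12.png',0);n=cv2.cvtColor(grab('side','side13.png'),cv2.COLOR_RGB2GRAY)
print(n[214:238,322:348])
E
```

```text
tcp_pos: [0.5421, -0.102, 0.1316]
contact_force: [-0.6, 0.9, 0.4]
tcp_pos: [0.5421, -0.102, 0.1304]
contact_force: [-1.0, 0.1, 0.1]
tcp_pos: [0.5421, -0.102, 0.1292]
contact_force: [-0.3, -0.3, -0.2]
[[196 181 143  85  63  96 138 117  56  42  27  26  15  12  11   8   6  12
   15  12  10   2   9   8  17  24]
 [173 155 103  63  74 127 146 105  48  39  37  44  24  14   8  15   5  16
    9   9  14  15  17  28  53  59]
 [110  97  64  75 126 162 147  98  47  38  42  54  44  26  14  12  16  13
    7  13  22  34  59  91  97  77]
 [ 62  59  70 116 155 163 150 107  51  36  43  55  51  25  11  16  10  10
   19  37  71 106 117 106  81  51]
 [ 53  73 121 158 163 165 163 125  57  37  43  59  50  16   6  13   5  19
   61 117 138 116  96  75  51  39]
 [ 64 116 163 169 169 168 164 128  61  41  46  59  47  15  11  10  10  25
   87 135 137  96  67  50  48  48]
 [ 90 133 166 170 166 169 164 137  70  44  53  60  44  22  13  15  14  29
   89 139 133  90  69  71  94  89]
 [158 161 167 167 171 168 163 131  67  41  51  59  50  17   6   7  12  35
  104 120  83  69  92 109 119 118]
 [167 166 169 167 168 169 16
[... 1016 characters left out ...]
35 111  95
   93  86  86  88  88  94  80  54]
 [166 166 165 164 168 165 170 167 165 151 123  98  96 107 115 110  97  94
   86  82  88  90  84  88  91  94]
 [165 170 167 164 164 164 171 173 173 170 164 148 116 100  97  99  95  85
   85  83  85  89  85  85  85 105]
 [164 162 167 167 167 165 170 170 172 170 171 165 153 126 107  95  91  82
   83  81  82  87  85  84  83  83]
 [132 143 151 161 166 166 170 169 172 171 169 169 167 162 137  96  84  81
   83  81  86  85  87  82  82  85]
 [100 102 112 132 152 163 170 173 171 170 168 168 168 164 140  95  86  84
   82  84  86  87  85  84  81  87]
 [ 95  94  92 104 109 131 150 164 167 166 169 168 168 163 134  92  82  81
   83  84  83  86  85  86  85  85]]
```

```bash
python3 - <<'E'
from m2 import *
for p in ((.5421,-.102,.110),(.5421,-.102,.116),(.5421,-.102,.12),(.5425,-.103,.107),(.5425,-.103,.116)): print(p,proj('side',p),proj('top',p))
for n,v,u in (('side',(222,236),(326,342)),):
    pass
t=cv2.cvtColor(viewer.get_image('top'),cv2.COLOR_RGB2GRAY);print(t[178:200,303:326])
# horizontal finger bottom from side image: what world x,y would tip (z=.110) have at pixel (333,224.5)?
print(onz('side',333,224.5,.110),onz('side',333,224.5,.12))
E
```

```text
(0.5421, -0.102, 0.11) (np.float64(333.8218201220083), np.float64(228.69912586825205)) (np.float64(315.8650006825117), np.float64(187.04215039637248))
(0.5421, -0.102, 0.116) (np.float64(333.95344306072326), np.float64(227.07448274881756)) (np.float64(316.01937829314085), np.float64(186.78481780721128))
(0.5421, -0.102, 0.12) (np.float64(334.0415796288083), np.float64(225.98540320175144)) (np.float64(316.1230534271776), np.float64(186.61199921681632))
(0.5425, -0.103, 0.107) (np.float64(334.1469493143498), np.float64(229.64125491302477)) (np.float64(316.0738279982392), np.float64(187.06119823995977))
(0.5425, -0.103, 0.116) (np.float64(334.34611892713673), np.float64(227.2083679918662)) (np.float64(316.30676217736556), np.float64(186.67534529487264))
[[ 51  48  50  53  49  41  41  45  53  64  80  85  81  80  84  87  89  91
   93  95  98  99 102]
 [ 54  52  51  51  47  42  39  46  56  67  75  76  75  80  84  87  90  93
   93  96  98  99 102]
 [ 52  50  51  48  43  39  39  43  57  70  75  73  75  79  83  87  90  92
   93  96  98  99 101]
 [ 47  45  45  43  38  36  38  43  56  71  75  7
[... 1147 characters left out ...]
85  78  68  68  72  76  79  83  87  90  92
   94  96  97 100 101]
 [124 110  91  84  84  86  85  84  78  70  68  71  76  80  84  87  89  92
   94  96  98  99 102]
 [116  97  81  82  85  85  85  84  78  70  68  71  76  79  83  87  90  91
   94  96  97  99 101]
 [106  82  75  84  86  87  86  84  77  69  68  72  76  80  84  87  90  92
   94  96  97 100 101]
 [ 97  72  74  84  85  86  86  84  77  67  67  72  76  80  85  87  89  92
   95  96  98  99 102]
 [ 76  63  72  83  86  86  86  84  76  67  67  73  77  80  84  86  90  92
   94  96  98  99 101]
 [ 65  59  71  82  85  87  86  84  76  67  68  73  77  81  84  87  90  92
   93  96  98 100 102]]
[ 0.5511 -0.0902  0.11  ] [ 0.5439 -0.0966  0.12  ]
```

The tip still shows a small gap above the roller: tip bottom near row 224.5, roller top near row 226. Carrying on down in small steps.

```bash

for i in 1 2 3; do python3 -m inch '0 0 .0005 0 0 0 -1;0 0 .001 0 0 0 -1;0 0 .001 0 0 0 -1;0 0 .0015 0 0 0 -1;0 0 .0015 0 0 0 -1;0 0 .0015 0 0 0 -1;0 0 .0015 0 0 0 -1;0 0 .0015 0 0 0 -1'|egrep 'pos|contact'; done
python3 - <<'E'
from m2 import *
n=cv2.cvtColor(grab('side','side14.png'),cv2.COLOR_RGB2GRAY)
print(n[220:236,326:342])
E
```

```text
tcp_pos: [0.5421, -0.102, 0.1277]
contact_force: [0.4, -0.2, -0.3]
tcp_pos: [0.5421, -0.102, 0.1262]
contact_force: [-0.1, 0.3, -0.1]
tcp_pos: [0.5421, -0.102, 0.1247]
contact_force: [-0.1, -0.2, -0.5]
[[168 166 162 126  55  42  52  56  48  16  13  11   8  23  86 137]
 [168 167 162 130  62  40  50  59  47  14  10  16  14  30 102 123]
 [166 170 167 133  62  32  50  52  33  13  12   9   5  24  60  69]
 [168 166 167 142  77  44  52  54  36  13  10  19  25  24  43  72]
 [164 164 167 156 129  74  60  57  37  17  23  58  80  77  92 114]
 [167 167 167 168 158 122  69  63  52  45  69 115 134 123 116 122]
 [169 169 168 166 157 130  94  79  90 112 134 133 126 121 121 115]
 [164 167 170 168 150 118 102 102  99 101 121 138 128 124 110  84]
 [168 169 165 158 136 106 103 100 100 104 113 140 154 129  96  72]
 [171 168 164 147 110 100  98 101 108 132 161 173 162 136 111  99]
 [170 171 166 143 108  98 100 102 102 109 115 130 132 105  96  88]
 [166 168 165 154 121 103  94  94  96 106 107 113 107  98  92  86]
 [165 166 172 170 166 152 127  98  94  97 103 110 103  94  86  85]
 [166 166 167 172 171 170 160 146 112  95  95 100  99  88  81  86]
 [165 167 172 171 171 168 168 165 153 127 106  98  90  85  80  83]
 [166 168 171 174 169 170 171 167 169 162 135 104  84  81  81  82]]
```

```bash
python3 - <<'E'
from m2 import *
s=readout.read_state();R=s['tcp_rot']
for hx in (.005,.011):
  for hy in (.005,.011,.0145):
    for a in (.019,.010,.0):
        c=[proj('side',s['tcp_pos']+R@np.array([i*hx,j*hy,a])) for i in(-1,1) for j in (-1,1)]
        print(hx,hy,a,np.round(c,1).tolist())
n=cv2.imread('pics/side14.png',0);print(n[196:222:2,318:350:1])
E
```

```text
0.005 0.005 0.019 [[336.5, 230.2], [334.0, 227.9], [333.5, 231.9], [331.0, 229.5]]
0.005 0.005 0.01 [[336.7, 227.7], [334.2, 225.4], [333.7, 229.4], [331.2, 227.1]]
0.005 0.005 0.0 [[336.9, 225.0], [334.4, 222.7], [333.9, 226.7], [331.4, 224.4]]
0.005 0.011 0.019 [[338.0, 231.6], [332.5, 226.5], [335.0, 233.3], [329.5, 228.2]]
0.005 0.011 0.01 [[338.2, 229.1], [332.7, 224.1], [335.2, 230.8], [329.7, 225.7]]
0.005 0.011 0.0 [[338.5, 226.4], [332.9, 221.3], [335.4, 228.1], [329.9, 223.0]]
0.005 0.0145 0.019 [[338.9, 232.4], [331.7, 225.7], [335.8, 234.1], [328.6, 227.4]]
0.005 0.0145 0.01 [[339.1, 229.9], [331.9, 223.3], [336.0, 231.7], [328.8, 224.9]]
0.005 0.0145 0.0 [[339.4, 227.2], [332.1, 220.5], [336.3, 228.9], [329.0, 222.2]]
0.011 0.005 0.019 [[338.3, 229.2], [335.8, 226.9], [331.6, 232.9], [329.1, 230.6]]
0.011 0.005 0.01 [[338.5, 226.7], [336.0, 224.4], [331.8, 230.5], [329.3, 228.1]]
0.011 0.005 0.0 [[338.8, 224.0], [336.3, 221.7], [332.0, 227.7], [329.5, 225.4]]
0.011 0.011 0.019 [[339.8, 230.5], [334.4, 225.5], [333.1, 234.3], [327.7, 229.2]]
0.011 0.011 0.01 [[340.1, 228.
[... 1411 characters left out ...]
4  38  76  90  64  44  28  18  30]
 [194 192 199 194 194 197 190 163 114  56  39  28  16  15   6  11  13  12
    6   9  13  10   4  10  13  19  21  20  11  13  21  28]
 [123 155 180 188 193 182 143  85  58  97 139 119  55  49  26   4  15   8
    8   9   8  10   8   7  10  10  11   6  12  14  13  18]
 [ 84  71  76  93 109 100  67  71 124 158 148 103  50  33  26  23  16  14
    9   2  13  13   5  16   8  13  14  12  12  14  15  15]
 [ 71  63  50  50  55  74 121 159 162 164 150 102  52  39  47  57  42  26
   14  10  11   9  18  39  57  56  64  63  47  38  27  17]
 [ 55  48  50  64  91 133 168 169 168 166 162 126  54  41  51  56  48  16
   13  11   7  23  85 136 132  91  68  70  93  93  70  49]]
```

```bash

for i in 1 2 3; do python3 -m inch '0 0 .0005 0 0 0 -1;0 0 .001 0 0 0 -1;0 0 .001 0 0 0 -1;0 0 .0015 0 0 0 -1;0 0 .0015 0 0 0 -1;0 0 .0015 0 0 0 -1;0 0 .0015 0 0 0 -1;0 0 .0015 0 0 0 -1'|egrep 'pos|contact'; done
python3 - <<'E'
from m2 import *
n=cv2.cvtColor(grab('side','side15.png'),cv2.COLOR_RGB2GRAY)
print(n[220:236,326:342]); print(readout.read_state()['finger_gap'],readout.read_state()['clock'])
E
```

```text
tcp_pos: [0.5421, -0.102, 0.1232]
contact_force: [-1.1, -0.6, 0.8]
tcp_pos: [0.5421, -0.102, 0.1217]
contact_force: [-0.6, -0.1, 0.2]
tcp_pos: [0.5421, -0.102, 0.1202]
contact_force: [0.7, -0.7, -0.1]
[[168 164 138  79  44  40  53  59  42  17  11  14   6  15  40  65]
 [169 165 150 104  57  39  52  58  45  17  10   9  11  32  95 114]
 [168 168 166 128  56  33  46  55  38  13  12  17  17  22  56  64]
 [169 167 166 131  56  34  49  55  36  14  13  10  19  17  41  71]
 [165 163 161 129  65  44  55  52  39  13  12  11  22  46  87 111]
 [167 165 166 152 108  58  58  54  36  14  15  30  53  94 119 123]
 [168 168 169 163 139  95  68  54  41  24  53  89 113 119 122 120]
 [167 166 171 166 151 106  80  74  69  80 112 134 130 123 110  83]
 [169 169 164 160 135 108 101 100  99 102 104 138 155 130  91  68]
 [169 170 168 145 114  99 103 103 103 100 106 142 157 138 113  99]
 [169 170 166 145 107  98  97 101 104 103 107 128 125 104  96  89]
 [166 171 168 154 128 105  94  96  96 101 111 117 108  95  92  85]
 [169 168 167 167 166 156 127  99  97  99 106 108  97  97  86  82]
 [167 164 167 172 171 169 165 148 112  94  97 100  96  90  87  85]
 [169 166 166 171 170 169 169 167 153 130 107  97  92  88  84  83]
 [165 170 173 175 171 172 171 168 166 161 137 102  88  83  85  83]]
0.0001432645538410935 80.1667
```

```bash

for i in 1 2 3 4; do python3 -m inch '0 0 .0003 0 0 0 -1;0 0 .0006 0 0 0 -1;0 0 .001 0 0 0 -1;0 0 .001 0 0 0 -1;0 0 .001 0 0 0 -1;0 0 .001 0 0 0 -1;0 0 .001 0 0 0 -1;0 0 .001 0 0 0 -1'|egrep 'pos|contact'; done
```

```text
tcp_pos: [0.5421, -0.102, 0.1192]
contact_force: [-0.4, 0.2, 0.1]
tcp_pos: [0.5421, -0.102, 0.1182]
contact_force: [-0.2, 0.1, -0.6]
tcp_pos: [0.5421, -0.102, 0.1172]
contact_force: [0.6, -0.4, -0.3]
tcp_pos: [0.5421, -0.102, 0.1162]
contact_force: [0.6, 0.5, 1.0]
```

```bash

for i in 1 2; do python3 -m inch '0 0 .0003 0 0 0 -1;0 0 .0006 0 0 0 -1;0 0 .001 0 0 0 -1;0 0 .001 0 0 0 -1;0 0 .001 0 0 0 -1;0 0 .001 0 0 0 -1;0 0 .001 0 0 0 -1;0 0 .001 0 0 0 -1'|egrep 'pos|contact'; done
python3 - <<'E'
from m2 import *
n=cv2.cvtColor(grab('side','side16.png'),cv2.COLOR_RGB2GRAY)
print(n[220:238,326:342])
for _ in range(3): viewer.get_image('side');print(readout.read_state()['contact_force'])
E
```

```text
tcp_pos: [0.5421, -0.102, 0.1152]
contact_force: [-0.4, -0.1, 0.8]
tcp_pos: [0.5421, -0.102, 0.1142]
contact_force: [-0.0, -0.2, -0.5]
[[168 163 136  79  49  42  50  52  36  17  15  15  13  14  13  11]
 [169 164 138  81  49  36  51  57  44  19  14  15  12  10  11   7]
 [165 166 140  81  43  37  53  56  39  13  13  11  13  13  11  24]
 [167 164 152 106  51  38  50  54  37  10  10  11  11   6  33  70]
 [167 163 163 125  57  42  59  55  38  15  14  16  12  31  83 114]
 [167 166 157 117  60  44  61  53  35   6  13  10  21  37  90 120]
 [170 168 165 141  79  45  57  53  30  14  11  16  39  69 102 118]
 [166 169 169 164 128  63  60  52  32  16  27  58  98 115 108  85]
 [171 167 166 158 133  89  71  63  54  52  80 127 150 128  91  70]
 [166 168 162 148 109 100  87  80  90  97 101 142 160 137 110  96]
 [167 164 164 143 110  98  92  96 101 106 108 129 132 106  94  90]
 [169 170 166 156 129 103  94  92  96 104 108 116 113  97  94  86]
 [167 170 171 170 168 154 121 101  93  98 107 109  98  95  90  85]
 [165 167 170 173 172 165 161 145 115  94  96  98  96  90  84  85]
 [165 168 167 171 170 172 170 166 153 126 111  95  93  91  83  84]
 [164 167 171 173 172 173 171 169 166 164 138 100  84  86  85  85]
 [149 166 170 173 173 172 172 171 168 165 141  97  87  82  86  82]
 [114 129 153 166 171 167 169 171 168 166 132  90  88  82  84  83]]
[0.7171 0.0287 1.1529]
[-0.0288 -0.0641 -0.7361]
[ 0.1844 -0.7058  0.1934]
```

```bash

for i in 1 2 3 4; do python3 -m inch '0 0 .0003 0 0 0 -1;0 0 .0006 0 0 0 -1;0 0 .001 0 0 0 -1;0 0 .001 0 0 0 -1;0 0 .001 0 0 0 -1;0 0 .001 0 0 0 -1;0 0 .001 0 0 0 -1;0 0 .001 0 0 0 -1'|egrep 'pos|contact'; done
python3 - <<'E'
from m2 import *
n=cv2.cvtColor(grab('side','side17.png'),cv2.COLOR_RGB2GRAY)
print(n[222:238,326:342])
f=[]
for _ in range(6): viewer.get_image('side');f.append(readout.read_state()['contact_force'])
print(np.mean(f,0),readout.read_state()['clock'])
E
```

```text
tcp_pos: [0.5421, -0.102, 0.1132]
contact_force: [-0.1, -0.8, -0.4]
tcp_pos: [0.5421, -0.102, 0.1122]
contact_force: [-0.8, -0.2, 0.0]
tcp_pos: [0.5421, -0.102, 0.1112]
contact_force: [-0.5, -0.2, 0.6]
tcp_pos: [0.5421, -0.102, 0.1102]
contact_force: [-0.1, -0.6, 0.5]
[[170 166 138  70  48  35  50  52  37  15  11   9  11  12  16  18]
 [167 166 137  79  45  34  54  55  37  12  12   8   8  20  35  58]
 [164 164 137  81  48  45  54  54  40  17  12  16   5  36  80 112]
 [170 165 152 110  54  41  63  57  35  16  13   7  14  34  85 120]
 [166 169 157 118  54  42  57  53  32  17   4  14  18  48  94 120]
 [169 168 165 130  63  40  55  50  31  13  13  23  36  69  91  83]
 [170 165 164 144  90  52  56  49  24  17  27  61 113 120  88  73]
 [170 168 165 145  99  74  70  59  41  47  77 101 128 132 108  97]
 [169 167 166 146 106  93  86  79  80  85 104 123 126 105  91  88]
 [168 168 166 155 128 107  94  92  97 102 111 117 107  96  89  81]
 [169 166 172 168 163 154 128  98  94 100 104 104  98  91  87  83]
 [166 168 168 171 173 169 165 146 116  93  96 101  98  86  82  84]
 [167 166 173 173 169 172 169 170 150 127 108  98  91  85  81  86]
 [164 168 171 175 173 171 172 168 167 162 139 101  86  83  83  87]
 [152 167 172 169 174 172 170 170 170 167 138  96  84  83  80  81]
 [109 131 154 167 171 167 168 170 169 165 138  91  83  78  83  85]]
[-0.0892  0.1224 -0.2015] 87.3833
```

```bash

for i in 1 2 3 4; do python3 -m inch '0 0 .0003 0 0 0 -1;0 0 .0006 0 0 0 -1;0 0 .001 0 0 0 -1;0 0 .001 0 0 0 -1;0 0 .001 0 0 0 -1;0 0 .001 0 0 0 -1;0 0 .001 0 0 0 -1;0 0 .001 0 0 0 -1'|egrep 'pos|contact'; done
python3 - <<'E'
from m2 import *
n=cv2.cvtColor(grab('side','side18.png'),cv2.COLOR_RGB2GRAY)
print(n[222:240,326:346])
f=[]
for _ in range(4): viewer.get_image('side');f.append(readout.read_state()['contact_force'])
print(np.mean(f,0),readout.read_state()['clock'])
E
```

```text
tcp_pos: [0.542, -0.102, 0.1092]
contact_force: [-2.2, 0.1, 2.0]
tcp_pos: [0.5421, -0.1021, 0.1082]
contact_force: [-1.6, 0.5, 2.3]
tcp_pos: [0.5422, -0.102, 0.1072]
contact_force: [-1.5, -0.5, 3.1]
tcp_pos: [0.5421, -0.102, 0.1062]
contact_force: [-2.2, -0.6, 3.8]
[[169 166 132  65  43  34  42  35  22  13   8   7  11  10  10   9   3  14
   32  55]
 [163 162 131  63  43  36  51  51  39  18   3  10   6  10  17  21  36  56
   90 114]
 [166 160 137  81  48  42  58  54  36  14   9  12  12  11  44  68  95 115
  118 108]
 [169 164 142  88  48  41  60  53  30  15  14   7  16  33  82 114 122 120
  108  76]
 [169 169 157 112  52  42  55  50  31  14  11  14  17  41  90 120 123 104
   68  34]
 [166 170 155 112  54  43  58  49  27  16   9   8  17  47  95 107  84  55
   26  11]
 [171 166 152 115  58  40  57  46  26  13   5  18  37  69  90  88  66  35
   15   7]
 [166 169 161 134  75  45  59  48  24  16  30  66  99 103  89  93  92  72
   42  15]
 [166 168 167 137  96  71  64  55  35  42  70 113 136 114  89  86  91  93
   83  58]
 [168 170 166 141  98  86  78  74  81  90  96 101 103 102  89  81  85  90
   91  92]
 [167 167 167 156 129 100  92  93  97 102 101  95  95  93  88  86  84  87
   88  91]
 [167 164 171 169 166 147 116  99  95 109 111 102  96  92  89  86  85  86
   87  85]
 [163 169 170 176 173 169 152 129 107  97  98  96  97  88  86  89  82  89
   86  86]
 [166 166 173 172 173 172 172 165 144 113 101  97  93  90  82  86  85  84
   84  87]
 [152 163 170 173 170 172 171 171 168 160 133  94  81  83  85  88  87  86
   88  87]
 [111 131 153 167 166 167 170 172 169 164 135  90  84  86  84  85  85  86
   87  82]
 [ 96 102 127 154 169 167 166 167 167 158 126  88  84  83  83  82  85  88
   84  88]
 [ 96  93 104 138 165 169 168 167 163 135  96  81  84  86  85  80  85  87
   89  84]]
[-2.1066 -0.2105  2.4122] 90.3
```

Contact came at TCP z≈.1095, with a sideways force toward −x. That means the tip is on the roller's −x flank. There's been no click yet (about 3.5 mm of travel), so I'll lift, shift 7 mm toward +x, and press again squarely.

```bash

python3 -m inch '0 0 -.004 0 0 0 -1;0 0 -.008 0 0 0 -1;0 0 -.012 0 0 0 -1;-.004 0 -.012 0 0 0 -1;-.007 0 -.012 0 0 0 -1;-.007 0 -.012 0 0 0 -1;-.007 0 -.01 0 0 0 -1;-.007 0 -.009 0 0 0 -1'|egrep 'pos|contact'
for i in 1 2 3 4; do python3 -m inch '0 0 .0003 0 0 0 -1;0 0 .0006 0 0 0 -1;0 0 .001 0 0 0 -1;0 0 .001 0 0 0 -1;0 0 .001 0 0 0 -1;0 0 .001 0 0 0 -1;0 0 .001 0 0 0 -1;0 0 .001 0 0 0 -1'|egrep 'pos|contact'; done
```

```text
tcp_pos: [0.5488, -0.1027, 0.1147]
contact_force: [-0.0, -0.4, 0.2]
tcp_pos: [0.5491, -0.1028, 0.1143]
contact_force: [-0.5, -0.0, 0.2]
tcp_pos: [0.5491, -0.1028, 0.1132]
contact_force: [-0.2, 0.5, 0.7]
tcp_pos: [0.5491, -0.1028, 0.1122]
contact_force: [0.4, -0.7, 0.6]
tcp_pos: [0.5491, -0.1028, 0.1112]
contact_force: [-0.4, -0.1, 0.8]
```

```bash

for i in 1 2 3; do python3 -m inch '0 0 .0003 0 0 0 -1;0 0 .0006 0 0 0 -1;0 0 .001 0 0 0 -1;0 0 .001 0 0 0 -1;0 0 .001 0 0 0 -1;0 0 .001 0 0 0 -1;0 0 .001 0 0 0 -1;0 0 .001 0 0 0 -1'|egrep 'pos|contact';  done
python3 -c "
from m2 import *
f=[]
for _ in range(5): viewer.get_image('side');f.append(readout.read_state()['contact_force'])
print(np.mean(f,0),readout.read_state()['clock'])"
```

```text
tcp_pos: [0.5491, -0.1028, 0.1102]
contact_force: [-0.5, -0.6, -0.0]
tcp_pos: [0.549, -0.1028, 0.1092]
contact_force: [-1.3, -0.7, 3.1]
tcp_pos: [0.549, -0.1028, 0.1082]
contact_force: [-1.9, -0.1, 1.0]
[-1.9366 -0.154   2.5988] 95.8833
```

```bash

python3 -m inch '0 0 .0007 0 0 0 -1;0 0 .0014 0 0 0 -1;0 0 .0021 0 0 0 -1;0 0 .0028 0 0 0 -1;0 0 .0035 0 0 0 -1;0 0 .004 0 0 0 -1;0 0 .004 0 0 0 -1;0 0 .004 0 0 0 -1'|egrep 'pos|contact'
python3 - <<'E'
from m2 import *
n=cv2.cvtColor(grab('side','side19.png'),cv2.COLOR_RGB2GRAY)
print(n[224:240,326:342])
f=[]
for _ in range(6): viewer.get_image('side');s=readout.read_state();f.append(s['contact_force'])
print(np.mean(f,0),s['tcp_pos'])
E
```

```text
tcp_pos: [0.549, -0.1028, 0.1041]
contact_force: [-2.0, -0.9, 3.0]
[[166 166 168 162 137  84  50  36  50  52  35  18  11  12  14  34]
 [169 171 168 165 162 125  58  45  56  56  33  13  12  13  16  32]
 [170 165 170 167 157 114  55  44  54  50  31   8  10  11  17  38]
 [167 168 169 168 155 112  52  43  54  51  27  10   2   7  22  60]
 [170 164 168 165 144 108  61  44  56  52  28  20  16  25  39  58]
 [168 168 168 159 134 105  86  68  65  52  34  30  48  77  81  87]
 [171 169 166 148 120 101 102  94  73  71  68  72  80  81  84  87]
 [171 168 159 132  98  98 102 101  97  95 102  99  93  90  84  85]
 [169 170 164 145 102  93 100 101 103 102 102  94  89  91  88  83]
 [163 165 173 166 144 105  98  92 100 100  97  96  84  90  89  87]
 [168 171 169 174 168 156 131 103  94  94  91  96  95  94  86  85]
 [166 169 172 174 170 169 166 146 112  92  93  92  94  87  86  80]
 [153 160 169 171 173 174 169 168 149 125 103  89  88  85  83  82]
 [111 129 156 165 169 168 171 173 170 162 128  91  77  82  81  83]
 [ 95 101 124 154 169 167 169 170 167 160 128  90  84  85  84  86]
 [ 95  95 105 137 166 171 168 171 161 138  96  80  83  78  83  85]]
[-2.2264 -0.1909  2.9149] [ 0.5491 -0.1028  0.1042]
```

```bash

python3 -m inch '0 0 .0007 0 0 0 -1;0 0 .0014 0 0 0 -1;0 0 .0021 0 0 0 -1;0 0 .0028 0 0 0 -1;0 0 .0035 0 0 0 -1;0 0 .004 0 0 0 -1;0 0 .004 0 0 0 -1;0 0 .004 0 0 0 -1'|egrep 'pos|contact'
python3 - <<'E'
from m2 import *
n=cv2.cvtColor(grab('side','side20.png'),cv2.COLOR_RGB2GRAY)
print(n[226:240,326:342])
f=[]
for _ in range(6): viewer.get_image('side');s=readout.read_state();f.append(s['contact_force'])
print(np.mean(f,0),s['tcp_pos'])
def sw(th): # roller axis & lower-left outline when lever angle th, yaw guess; pixel shift of roller axis
    x0=np.array([-.060,.012]);c,sn=np.cos(th),np.sin(th);x,z=c*x0[0]+sn*x0[1]*-1,c*x0[1]+sn*x0[0]
    return x-x0[0],z-x0[1]
for th in (.05,.1,.15,.2,.25,.3):
    dx,dz=sw(th);a=np.array(proj('side',(.5425,-.1028,.107)));b=np.array(proj('side',(.5425+dx,-.1028,.107+dz)));print(th,dx,dz,b-a)
E
```

```text
tcp_pos: [0.549, -0.1028, 0.1001]
contact_force: [-2.3, -0.3, 3.4]
[[170 168 170 169 152 110  53  43  56  55  31  15  14  11  11  34]
 [169 170 171 169 159 114  54  38  59  52  30  17  15  16  18  43]
 [170 167 168 163 152 109  56  42  56  50  28  15  15   9  20  46]
 [165 167 164 161 147 105  61  49  55  51  19  14  19  27  39  63]
 [164 168 167 153 124 103  91  70  60  51  30  19  44  71  81  80]
 [168 171 164 144 110 106 101  94  77  69  62  57  69  78  81  84]
 [168 169 160 133 104 101 100 103  98  96  96  96 106 106  88  85]
 [166 166 156 129 102  91  99  99 105 104 104 101  93  90  87  85]
 [167 167 168 158 132 109  93  96  97 105  99  96  90  91  85  84]
 [164 168 170 170 165 147 117  95  95  98  95  91  89  85  83  84]
 [153 166 169 174 174 168 155 127 107  95  93  90  92  83  83  86]
 [111 132 153 166 171 171 171 163 155 129 105  86  85  84  82  81]
 [ 96 104 125 154 166 168 168 167 164 157 125  90  87  84  84  83]
 [ 97  96 105 134 163 170 170 168 166 134  98  87  80  86  83  82]]
[-3.2036 -0.4145  3.7508] [ 0.5491 -0.1028  0.1003]
0.05 -0.0005247656549461147 -0.0030137470315011045 [-0.2103  0.9108]
0.1 -0.0008982509164434868 -0.00604995501547338 [-0.3791  1.7957]
0.15 -0.0011195222658457252 -0.009101035013183446 [-0.506   2.6523]
0.2 -0.00118802664001523 -0.012159360913608773 [-0.5909  3.4787]
0.25 -0.0011035928136929607 -0.015217288494743639 [-0.6339  4.2726]
0.3 -0.0008664318274724317 -0.0182671745301731 [-0.6349  5.0321]
```

```bash
cat > ro.py <<'E'
from m2 import *
def cr(n):
    out=[]
    for c in range(330,336):
        p=n[228:243,c].astype(float);k=[i for i in range(len(p)-1) if p[i]<130<=p[i+1]]
        out.append(228+k[0]+(130-p[k[0]])/(p[k[0]+1]-p[k[0]]) if k else np.nan)
    return np.array(out)
if __name__=='__main__':
    a=cr(cv2.imread('pics/side14.png',0))
    for i in (13,16,18,19,20): print(i,cr(cv2.imread(f'pics/side{i}.png',0))-a)
E
python3 ro.py
```

```text
13 [-0.0993 -0.017   0.0531 -0.0067 -0.0443 -0.256 ]
16 [-0.1782 -0.024   0.1131  0.0078 -0.0336  5.1673]
18 [0.8225 1.0758 1.299  1.3619 1.2096 6.4107]
19 [1.4859 1.9473 1.8824 1.9612 2.0745 7.1746]
20 [2.761  3.0164 3.2508 3.4167 3.0401 8.0728]
```

The roller's outline has dropped about 3.1 px, which matches roughly 0.155 rad and 9.6 mm of travel, right at the click point. I'll go 1.7 mm further (to about 0.185, well below 0.30) and then release.

```bash

python3 -m inch '0 0 .0004 0 0 0 -1;0 0 .0008 0 0 0 -1;0 0 .0012 0 0 0 -1;0 0 .0017 0 0 0 -1;0 0 .0017 0 0 0 -1;0 0 .0017 0 0 0 -1;0 0 .0017 0 0 0 -1;0 0 .0017 0 0 0 -1'|egrep 'pos|contact'
python3 - <<'E'
from ro import *
a=cr(cv2.imread('pics/side14.png',0));print(cr(cv2.cvtColor(grab('side','side21.png'),cv2.COLOR_RGB2GRAY))-a)
E
```

```text
tcp_pos: [0.5492, -0.1028, 0.0985]
contact_force: [-2.3, 0.4, 3.0]
[3.224  3.4062 3.4538 3.6754 3.6519 8.6404]
```

```bash

python3 -m inch '0 0 -.004 0 0 0 -1;0 0 -.008 0 0 0 -1;0 0 -.014 0 0 0 -1;0 0 -.025 0 0 0 -1;0 0 -.045 0 0 0 -1;0 0 -.07 0 0 0 -1;0 0 -.1 0 0 0 -1;0 0 -.12 0 0 0 -1'|egrep 'pos|contact'
python3 -m inch '.02 0 0 0 0 0 -1;.05 0 0 0 0 0 -1;.08 0 0 0 0 0 -1;.1 0 0 0 0 0 -1;.12 0 0 0 0 0 -1;.13 0 0 0 0 0 -1;.13 0 0 0 0 0 -1;.13 0 0 0 0 0 -1'|egrep 'pos|contact'
python3 - <<'E'
from ro import *
im=grab('side','side22.png');gs=cv2.cvtColor(im,cv2.COLOR_RGB2GRAY);s0=cv2.imread('pics/side0.png',0)
print('roller',cr(gs)-cr(s0))
m=np.zeros(gs.shape,np.uint8);m[120:215,220:345]=gs[120:215,220:345]<32
n,l,st,c=cv2.connectedComponentsWithStats(m);print('side',[(c[i].round(1),st[i,4]) for i in range(1,n) if st[i,4]>8])
hsv=cv2.cvtColor(im,cv2.COLOR_RGB2HSV);m=((hsv[...,0]>15)&(hsv[...,0]<35)&(hsv[...,1]>40)).astype(np.uint8);m[:,:405]=0;m[:,475:]=0;m[:210]=0;m[330:]=0
n,l,st,c=cv2.connectedComponentsWithStats(m);print('caps',[(c[i].round(1),st[i,4]) for i in range(1,n) if st[i,4]>6])
s=readout.read_state();print(s['clock'],s['contact_force'])
E
```

```text
tcp_pos: [0.5498, -0.1027, 0.2218]
contact_force: [1.1, -0.5, 0.2]
tcp_pos: [0.4206, -0.0883, 0.2192]
contact_force: [1.0, -1.1, 0.3]
roller [-0.1989 -0.1868 -0.2035 -0.1616 -0.2464 -0.2602]
side [(array([261.5, 142.3]), np.int32(23)), (array([294.4, 182.8]), np.int32(1381)), (array([321.7, 169.1]), np.int32(32)), (array([249.2, 170.1]), np.int32(16)), (array([268.6, 179.8]), np.int32(15))]
caps [(array([423.7, 245.9]), np.int32(72)), (array([422.8, 261.3]), np.int32(77)), (array([443.2, 262.5]), np.int32(80))]
100.0167 [ 0.6286 -0.2403  0.2389]
```

The lever has sprung back, and the tray and modules are where I left them. The robot is clear of everything, so I'm handing the job in.

```bash
python3 -c "
from rig import env
print(env.job_done())"
```

```text
the job is handed in; nothing more can be done
None
```

I've handed the job in after about 100 s: four modules clipped on the rail, tray pushed to its back stop with all three bottles standing, then the lever pressed to about 0.18 rad (estimated from the pictures; click 0.15, limit 0.30) and sprung back; the verdict wasn't shown.

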